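# Find the drawer that fits the empty housing

### The arm

A 7-joint arm with a two-finger parallel gripper is mounted at the origin on a cart in front of the work surface, level with it; the furniture and walls round the work are solid. World frame = base frame: x ahead of the robot, y to its left, z up, the work surface at z = 0. Lengths are in m, angles in degrees, forces in N, time in s.
With the tool pointing down it reaches from about 0.425 to 0.875 m from the base axis. Payload 4.7 kg.
Tool frame: the origin (TCP) lies between the finger pads; the fingertips stand 8 mm ahead of it and the grasp point (between the pads) lies 11 mm behind it (env.tip_extent is the distance from the TCP to the fingertips, in m); z points along the fingers, y is the line along which they close (so a half turn about z gives the same grasp; the last joint's range is limited). The gripper opens to 87 mm and grips with 3 to 60 N. Pads are 19 mm wide; open, the fingers measure 117 mm over their backs; the gripper's body (75 mm by 190 mm) begins 51 mm behind the grasp point.
Start: joints at [-62.79, 18.392, -4.016, 83.108, 1.295, 78.541, -3.26], TCP at [0.289, 0.582, 0.231] pointing down, gripper open.
Joint ranges: [-163.93, 163.93], [-17.29, 119.83], [-79.2, 71.16], [3.27, 140.29], [-89.18, 269.18], [5.43, 117.66], [-154.24, 154.24]. Speed limits (degrees/s): [147.25, 147.25, 180, 180, 180, 180, 180].

### API

Orientations are given as [roll, pitch, yaw] about the fixed x, y, z axes, in that order (R = Rz(yaw) Ry(pitch) Rx(roll)).
In Python, from cell import sensors, vision, workorder, env gives the robot as it stands.
- The arm moves only by the tool drive_tool, never from a script. Its argument "moves" is a list of rows, each an object of numbers: "x", "y", "z": the shift along the tool's x, y, z in mm; "rx", "ry", "rz": the turn, a rotation vector about the tool's x, y, z in rad; "fingers": the closure, from -1 (fully open) to 1 (shut). In form: [{"x": .., "y": .., "z": .., "rx": .., "ry": .., "rz": .., "fingers": ..}, ...]. A call has 1 to 20 rows; each row is the pose to reach, as a shift and turn from the pose commanded when the call began, along the tool's axes at that moment; what a row does not reach only later rows make up. A row lasts 1/8 s, in which the tool goes at most 62.5 mm and 10.7 degrees, less where a joint would pass 70% of its speed; a pose out of reach is approached as far as the arm can. A call with a gripper value outside its range is refused whole. The fingers move at their own pace and stop on an object; "force" is the grip in N (left out, the last holds). Time passes only in rows, so rows that repeat a pose let the fingers close. It gives the time, the measured TCP pose, the force, the opening and the grip force at its end, in the units of the state.
- sensors.get_obs(): the state, without advancing time (a new reading comes with each control period).
- vision.read_camera(name): name is "side" or "top" or "wrist"; returns a dict with "image" (384x512x3 uint8, red, green, blue), "fx", "fy", "cx", "cy" (pixels), "R" (3x3) and "t" (3): a world point X has camera coordinates R X + t. Camera axes: x right, y down, z forward; pixel columns grow to the right and rows downward; lengths in m; the calibration is good to about 2 mm. A picture is of the moment at which its call begins. There is no depth.
- workorder.sign_off(): hands the job in; it is judged then, once.
The state is a dict: "time_s": time; "qpos": joint angles; "joint_velocities": joint speeds; "effort": joint torques, N m; "tool_pos": TCP position; "tool_rot": TCP orientation; "force": force on the tool from outside, world axes, zero at the start; "wrist_torque": the same for the moment, N m; "grip_width": finger opening in m; "grasp_force": force on a finger pad.
Only numpy, scipy, OpenCV 4.12 (cv2) and the standard library are available. Lean on these libraries where they do the work, as an engineer would, in place of code of your own. Each camera call takes 0.05 s, during which the arm holds its last target. There are 200 camera calls.

### The job

The left housing of the low white drawer rack is empty, and only one of the three loose blue drawers goes into it: find out which by trying them, and push that one in until its front lies flush against the housing. The drawers are filled, so slide them flat along the worktop without lifting or tipping them, and leave the two that do not fit standing flat on the worktop. Do not push the other things on the worktop out of their places.

Things in the scene. Friction and masses are not known exactly. Their poses are not given: they have to be found in the camera images.
- drawer_a: Loose open blue drawer, 0.35 kg, standing flat. Origin: centre of its body's underside; +x is the way it goes in, z up. Body x -47..47 mm, 86 wide (y), 28 tall; walls 2.5, floor 2. Front plate x -53..-47, 92 wide, 50 tall, finger scoop in its top edge. Divider x -13..-10, full width, top 24 up: the empty 34 mm compartment behind the front takes fingertips to pull, push or turn it.
- drawer_b: Like drawer_a (same front plate, length, divider, origin and axes), but its body is 76 mm wide and 35 mm tall, divider top 31 up. As in all three, small things lie beyond the divider and the far corners are rounded and cut 6 x 9 mm.
- drawer_c: Like drawer_a (same front plate, length, divider, origin and axes), but its body is 66 mm wide and 42 mm tall, divider top 38 up. As in all three, small things lie beyond the divider and the far corners are rounded and cut 6 x 9 mm. The worktop ends at world x 0.35 (robot side) and y -0.38 (right); the front of the heat sealer behind the drawers is at world x 0.655, y 0.03 to 0.45.
- rack: Low fixed drawer rack: three white housings in a row, each 98 mm wide, 100 deep, 54 tall, with a 4 mm steel top plate (58 tall, 72 along its back edge). Origin: on the worktop, middle of the front plane; +x into the housings, +y left. The middle and right ones (y 0, -98 mm) are filled by fixed fronts standing out 7 mm; the left one is empty.
- bay_mouth (a point): Middle of the empty left housing's mouth, on the worktop, in the front plane (rack y +98 mm; rack's axes). No floor: drawers run in on the worktop; flush = drawer origin 47 mm inside. The opening varies between runs: 6 mm wider and 3 mm higher than the body of just one drawer (any of the three); the others jam within 10 mm, too wide or too tall.
- bur_box: Bystander: blue bur box with clear lid, shut, 66 (x) x 80 x 30 mm; origin centre of its underside.
- plaster_model: Bystander: cream plaster jaw model, 48 (x) x 60 x 29 mm; origin centre of its underside.
- retainer_box: Bystander: red translucent retainer box, 58 (x) x 64 x 23 mm; origin centre of its underside.
- dappen_dish: Bystander: small white glass dappen dish, 37 mm across, 26 mm tall; origin centre of its underside.
- impression_tray: Bystander: blue U-shaped impression tray, 70 (x) x 55 x 14 mm; origin centre of its underside.

How it is judged:
By the outcome, as a careful person would: the job done as asked, in the order asked, and still so for the second after the job is handed in, with the robot touching nothing.
It also fails if it takes over 72 s, if anything falls off the work surface, if the arm or the gripper's body presses on something with over 40 N, if the wrist force passes 120 N, or if a joint passes its speed limit or range.

## Working session

There is one attempt and no reset: what is moved stays moved. The work goes in short steps, Python scripts to look and compute and a tool call to move; the robot and the scene stay as the last step left them, time stands still between calls to the robot, and variables do not carry over. Pictures are saved under pics/ and viewed, at most 10 in all, crops included, and the job is handed in when it is done.

Besides the shell and the picture viewer there is one more tool, called after ">>>" by a JSON object that holds its "name" and its "arguments", one argument or row to a line. drive_tool: Moves the arm, as the interface text tells. Its arguments: {"type":"object","properties":{"moves":{"type":"array"},"force":{"type":"number"}},"required":["moves"]}

```bash
mkdir -p pics; ls; python3 - <<'E'
from cell import sensors, vision, workorder, env
import cv2
o=sensors.get_obs();print(o)
for n in("top","side"):
    c=vision.read_camera(n);cv2.imwrite(f"pics/{n}0.png",c["image"][:,:,::-1]);print(n,c["fx"],c["cx"],c["cy"],c["R"],c["t"])
E
```

```text
pics
{'time_s': 0.0, 'qpos': array([-62.79157761,  18.43895457,  -4.01414046,  83.17443444,
         1.29563557,  78.54091197,  -3.25971648]), 'joint_velocities': array([ 0.0247369 , -0.13013213,  0.01766637,  0.07506773, -0.03141585,
       -0.08718831,  0.03674643]), 'effort': array([-1.33203953e-04, -4.91287780e+01, -4.03677206e-01, -3.12541258e+01,
       -6.38577249e-02,  4.34627803e-02,  1.73637741e-04]), 'tool_pos': array([0.28884237, 0.58169921, 0.2294666 ]), 'tool_rot': array([-1.79890971e+02,  6.80845017e-03,  1.53600414e+02]), 'force': array([ 0.12144599, -0.37315464,  0.37369096]), 'wrist_torque': array([0.01265299, 0.00408449, 0.00995572]), 'grasp_force': 0.0, 'grip_width': 0.08683220122511028}
top 441.8990772749355 258.6224552506811 199.8696493438398 [[ 9.87111415e-04 -9.99965902e-01 -8.19877764e-03]
 [-9.97883470e-01 -4.51904179e-04 -6.50259609e-02]
 [ 6.50200386e-02  8.24561256e-03 -9.97849891e-01]] [0.16697616 0.48128211 1.29034517]
side 356.9556282583035 252.3488268320231 186.92904652444275 [[ 0.92944298 -0.36832007  0.021819  ]
 [-0.10369459 -0.3175068  -0.94256929]
 [ 0.35409487  0.8738019  -0.33329726]] [-0.4053913   0.15061601  0.57870486]
```

View pics/top0.png

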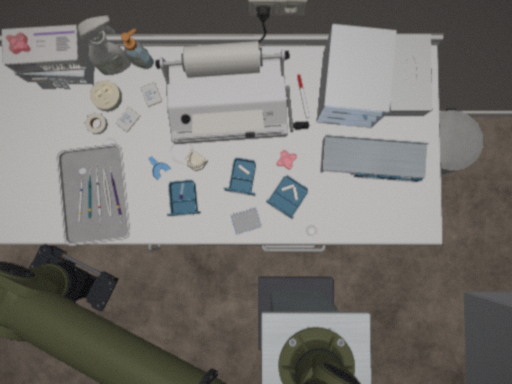

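View pics/side0.png

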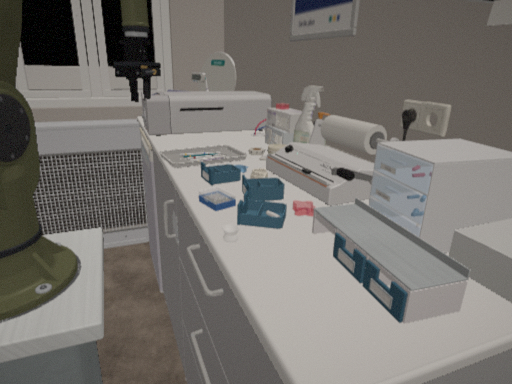

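The top view shows drawers near (183,198), (242,176) and (288,196). The rack is at (375,158), with its empty bay at the left end (~340,175). The bur box is at (245,221), the retainer at (287,160), the dappen dish at (311,230), the plaster model at (197,160) and the tray at (158,168).

```bash
cat > h.py <<'E'
import numpy as np, cv2
from cell import sensors, vision
def ray(c,u,v,z):
    d=c["R"].T@np.array([(u-c["cx"])/c["fx"],(v-c["cy"])/c["fy"],1.]);o=-c["R"].T@c["t"]
    return (o+d*(z-o[2])/d[2])
def proj(c,X):
    p=c["R"]@np.asarray(X,float)+c["t"];return np.array([c["fx"]*p[0]/p[2]+c["cx"],c["fy"]*p[1]/p[2]+c["cy"]])
def rot(o):
    from scipy.spatial.transform import Rotation as R
    return R.from_euler("xyz",o["tool_rot"],degrees=True).as_matrix()
E
python3 - <<'E'
from h import *
c=vision.read_camera("top");im=c["image"][:,:,::-1]
a=cv2.resize(im[135:250,140:300],None,fx=5,fy=5,interpolation=cv2.INTER_CUBIC)
b=cv2.resize(im[130:190,310:440],(800,369),interpolation=cv2.INTER_CUBIC)[:, :]
cv2.imwrite("pics/crA.png",a);cv2.imwrite("pics/crB.png",b)
hsv=cv2.cvtColor(im,cv2.COLOR_BGR2HSV)
m=cv2.inRange(hsv,(95,100,30),(115,255,140))
cs,_=cv2.findContours(m,cv2.RETR_EXTERNAL,cv2.CHAIN_APPROX_NONE)
for k in cs:
    if cv2.contourArea(k)>100:
        r=cv2.minAreaRect(k);print(r,cv2.contourArea(k),ray(c,*r[0],.03))
E
```

```text
((182.40293884277344, 197.7382354736328), (30.985387802124023, 25.2331485748291), 85.60128784179688) 562.5 [0.48643178 0.3906321  0.03      ]
((287.9615173339844, 195.80767822265625), (27.457660675048828, 31.340560913085938), 33.690067291259766) 734.5 [0.49222251 0.08136689 0.03      ]
((242.37547302246094, 175.6641387939453), (21.377470016479492, 31.267621994018555), 10.61965560913086) 363.0 [0.55150309 0.21500606 0.03      ]
```

View pics/crA.png

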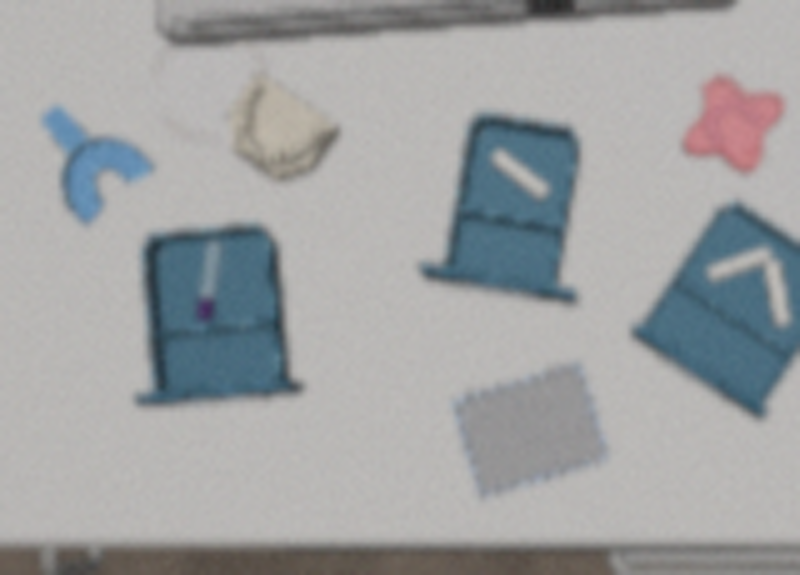

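View pics/crB.png

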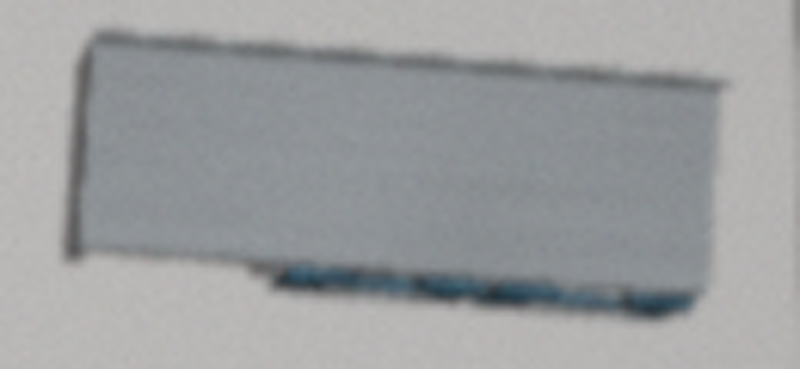

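Crop A shows the three drawers by body width: the right one is widest (a), the left one is b, and the middle one is narrowest (c). Crop B shows the plate's front edge running from (80,250) to (708,293). Next I'll compute the poses and look at the bay mouth from the side.

```bash
python3 - <<'E'
from h import *
c=vision.read_camera("top")
A=lambda x,y,z:ray(c,140+(x+.5)/5-.5,135+(y+.5)/5-.5,z)
B=lambda x,y,z:ray(c,310+(x+.5)/6.154-.5,130+(y+.5)/6.154-.5,z)
for n,l,r in(("b",(138,400),(301,387)),("c",(422,268),(576,297)),("a",(634,333),(762,414))):
    L=A(*l,.05);R=A(*r,.05);d=L-R;w=np.linalg.norm(d);yaw=np.degrees(np.arctan2(-d[0],d[1]));f=np.array([d[1],-d[0]])/w;m=(L+R)[:2]/2
    print(n,"platew",w,"yaw",yaw,"plate mid",m)
L=B(80,250,.058);R=B(708,293,.058);bl=B(97,45,.072);br=B(720,83,.072);print("rack",L,R,np.linalg.norm(L-R),bl,br)
d=L-R;d/=np.linalg.norm(d);yaw=np.degrees(np.arctan2(-d[0],d[1]));print("yaw",yaw,"bay",L-d*.049, "mid",(L+R)/2+d*.098)
for n,p,z in(("ret",(733,123),.02),("bur",(531,431),.03),("plaster",(284,127),.02)):print(n,A(*p,z))
print("dappen",ray(c,311,230,.02))
s=vision.read_camera("side");bm=(L-d*.049)
for z in(0,.058):print(proj(s,[L[0],L[1],z]),proj(s,[bm[0],bm[1],z]))
u,v=proj(s,[bm[0],bm[1],.03]).astype(int)
cv2.imwrite("pics/crS.png",cv2.resize(s["image"][v-40:v+40,u-50:u+50,::-1],None,fx=7,fy=7,interpolation=cv2.INTER_CUBIC));print(u,v)
E
```

```text
b platew 0.09420271366743614 yaw 4.598464933825119 plate mid [0.44012266 0.38329694]
c platew 0.09053694839507143 yaw -10.672566021316829 plate mid [0.504308   0.22256884]
a platew 0.08700816580709457 yaw -32.361873800840954 plate mid [0.45185388 0.10789592]
rack [ 0.56389866 -0.01661226  0.058     ] [ 0.54373164 -0.30829475  0.058     ] 0.29237883470198467 [ 0.6577213 -0.0233709  0.072    ] [ 0.63973658 -0.31095268  0.072     ]
yaw -3.9551549699587176 bay [ 0.56051886 -0.06549556  0.058     ] mid [ 0.56057477 -0.06468691  0.058     ]
ret [0.60180147 0.08564218 0.02      ]
bur [0.41905666 0.20456333 0.03      ]
plaster [0.59948886 0.35219281 0.02      ]
dappen [0.39243875 0.01358539 0.02      ]
[310.6865095  232.45247505] [321.61395561 243.0980725 ]
[312.80793494 207.42412951] [324.16984634 216.79481481]
322 229
```

View pics/crS.png

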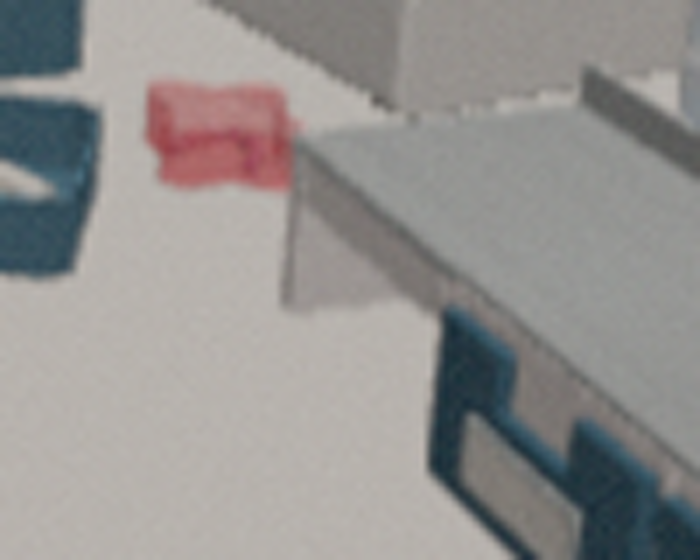

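The side crop shows a thin left wall edge (285–300,150–305) and a deep lintel, so a wide, low opening: a is the likely fit. It is also nearest and in the way of the others, so I'll try it first.

```bash
cat >> h.py <<'E'
def to(x,y,z,yaw):
    o=sensors.get_obs();T=rot(o);d=T.T@(np.array([x,y,z])-o["tool_pos"])*1000
    dy=(yaw-o["tool_rot"][2]+180)%360-180
    print("shift",d.round(1),"rz",round(-np.radians(dy),3),"q",o["qpos"].round(1))
E
python3 -c "
from h import *
to(.452,.108,.15,57)"
```

```text
shift [-356.8 -352.    80.4] rz 1.686 q [-62.8  18.4  -4.   83.1   1.3  78.5  -3.3]
```

>>> {"name": "drive_tool", "arguments": {
  "moves": [
    {"x": -40, "y": -40, "z": 0, "rz": 0.15},
    {"x": -80, "y": -80, "z": 0, "rz": 0.3},
    {"x": -120, "y": -118, "z": 0, "rz": 0.47},
    {"x": -160, "y": -158, "z": 0, "rz": 0.64, "fingers": 0.4},
    {"x": -200, "y": -197, "z": 0, "rz": 0.81, "fingers": 0.4},
    {"x": -240, "y": -237, "z": 20, "rz": 0.98, "fingers": 0.4},
    {"x": -280, "y": -276, "z": 40, "rz": 1.15, "fingers": 0.4},
    {"x": -320, "y": -316, "z": 60, "rz": 1.32, "fingers": 0.4},
    {"x": -357, "y": -352, "z": 80, "rz": 1.49, "fingers": 0.4},
    {"x": -357, "y": -352, "z": 80, "rz": 1.686, "fingers": 0.4},
    {"x": -357, "y": -352, "z": 80, "rz": 1.686, "fingers": 0.4},
    {"x": -357, "y": -352, "z": 80, "rz": 1.686, "fingers": 0.4},
    {"x": -357, "y": -352, "z": 80, "rz": 1.686, "fingers": 0.4}
  ]
}}

```text
invalid input at $.moves[0]: expected keys x, y, z, rx, ry, rz, fingers
```

```bash
python3 - <<'E'
from h import *
o=sensors.get_obs();print(o["tool_pos"],o["tool_rot"],o["grip_width"],o["qpos"].round(1),o["time_s"])
c=vision.read_camera("wrist")
im=c["image"][:,:,::-1].copy()
for X in([.452,.108,.05],[.56,-.066,0],[.564,-.0166,.058]):print(proj(c,X))
cv2.imwrite("pics/w1.png",im)
E
```

```text
[0.28895604 0.58198339 0.2300203 ] [-1.79949420e+02  4.81756111e-03  1.53600223e+02] 0.08724866277065325 [-62.8  18.4  -4.   83.1   1.3  78.5  -3.3] 0.25
[-16.00500342 436.51779997]
[-36.71417627 491.11786138]
[-42.55714572 529.23214605]
```

View pics/w1.png

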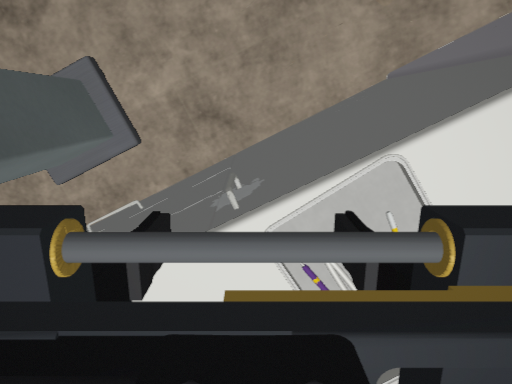

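The call was refused because all keys are required, so this wrist view is still the start pose: gripper over the tray, nothing useful. Resending.

>>> {"name": "drive_tool", "arguments": {
  "moves": [
    {"x": -40, "y": -40, "z": 0, "rx": 0, "ry": 0, "rz": 0.15, "fingers": 0.4},
    {"x": -80, "y": -80, "z": 0, "rx": 0, "ry": 0, "rz": 0.3, "fingers": 0.4},
    {"x": -120, "y": -118, "z": 0, "rx": 0, "ry": 0, "rz": 0.47, "fingers": 0.4},
    {"x": -160, "y": -158, "z": 0, "rx": 0, "ry": 0, "rz": 0.64, "fingers": 0.4},
    {"x": -200, "y": -197, "z": 0, "rx": 0, "ry": 0, "rz": 0.81, "fingers": 0.4},
    {"x": -240, "y": -237, "z": 20, "rx": 0, "ry": 0, "rz": 0.98, "fingers": 0.4},
    {"x": -280, "y": -276, "z": 40, "rx": 0, "ry": 0, "rz": 1.15, "fingers": 0.4},
    {"x": -320, "y": -316, "z": 60, "rx": 0, "ry": 0, "rz": 1.32, "fingers": 0.4},
    {"x": -357, "y": -352, "z": 80, "rx": 0, "ry": 0, "rz": 1.49, "fingers": 0.4},
    {"x": -357, "y": -352, "z": 80, "rx": 0, "ry": 0, "rz": 1.686, "fingers": 0.4},
    {"x": -357, "y": -352, "z": 80, "rx": 0, "ry": 0, "rz": 1.686, "fingers": 0.4},
    {"x": -357, "y": -352, "z": 80, "rx": 0, "ry": 0, "rz": 1.686, "fingers": 0.4},
    {"x": -357, "y": -352, "z": 80, "rx": 0, "ry": 0, "rz": 1.686, "fingers": 0.4}
  ]
}}

```text
time_s: 1.92
tool_pos: [0.4523, 0.109, 0.1508]
tool_rot: [180.0, -0.0, 57.2]
force: [-0.9, -0.1, 0.2]
grip_width: 0.0261
grasp_force: 0.0
```

```bash
python3 - <<'E'
from h import *
o=sensors.get_obs();print(o["tool_pos"],o["tool_rot"],o["grip_width"],o["qpos"].round(1),o["time_s"])
c=vision.read_camera("wrist")
im=c["image"][:,:,::-1].copy()
for X in([.452,.108,.05],[.56,-.066,0],[.564,-.0166,.058]):print(proj(c,X))
cv2.imwrite("pics/w2.png",im)
E
```

```text
[0.45230065 0.10903219 0.1508383 ] [ 1.79982527e+02 -3.11061839e-02  5.71912615e+01] 0.026056389374374125 [-37.5  -1.5  20.5 115.    0.6  66.4 -50. ] 1.925
[253.47192126 188.63089619]
[433.75817845 259.06387387]
[450.82319327 243.04953396]
```

View pics/w2.png

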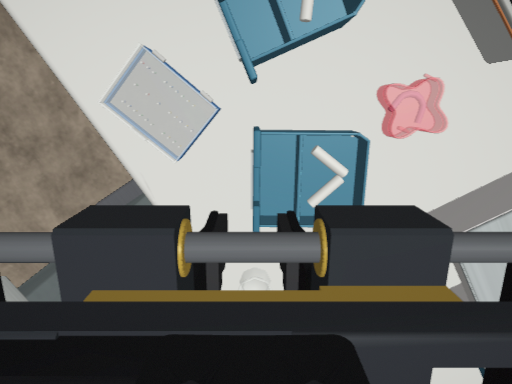

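The wrist view shows drawer a aligned with the tool. Its front plate is at column ~257, rows 127–232, so mid (257,180). That is slightly off my estimate, so I'll compute the correction.

```bash
python3 - <<'E'
from h import *
c=vision.read_camera("wrist")
a=ray(c,257,127,.05);b=ray(c,257,232,.05);print(a,b,np.linalg.norm(a-b),(a+b)/2)
to(*((a+b)/2)[:2],.026,57)
print(proj(c,[.5605,-.0655,0]))
E
```

```text
[0.48100595 0.1478556  0.05      ] [0.4341083  0.07470303 0.05      ] 0.08689469603529669 [0.45755713 0.11127932 0.05      ]
shift [  4.9   3.  124.8] rz 0.002 q [-37.4  -1.5  20.5 115.    0.6  66.4 -50.1]
[434.04817844 258.27518504]
```

>>> {"name": "drive_tool", "arguments": {
  "moves": [
    {"x": 3, "y": 3, "z": 30, "rx": 0, "ry": 0, "rz": 0, "fingers": 0.4},
    {"x": 3, "y": 3, "z": 70, "rx": 0, "ry": 0, "rz": 0, "fingers": 0.4},
    {"x": 3, "y": 3, "z": 100, "rx": 0, "ry": 0, "rz": 0, "fingers": 0.4},
    {"x": 3, "y": 3, "z": 115, "rx": 0, "ry": 0, "rz": 0, "fingers": 0.4},
    {"x": 3, "y": 3, "z": 124, "rx": 0, "ry": 0, "rz": 0, "fingers": 0.4},
    {"x": 3, "y": 3, "z": 124, "rx": 0, "ry": 0, "rz": 0, "fingers": 0.4}
  ],
  "force": 25
}}

```text
time_s: 2.78
tool_pos: [0.4567, 0.1092, 0.0267]
tool_rot: [180.0, -0.0, 57.0]
force: [0.4, -0.1, 0.3]
grip_width: 0.0264
grasp_force: 0.0
```

>>> {"name": "drive_tool", "arguments": {
  "moves": [
    {"x": 0, "y": 0, "z": 0, "rx": 0, "ry": 0, "rz": 0, "fingers": 0.7},
    {"x": 0, "y": 0, "z": 0, "rx": 0, "ry": 0, "rz": 0, "fingers": 1},
    {"x": 0, "y": 0, "z": 0, "rx": 0, "ry": 0, "rz": 0, "fingers": 1},
    {"x": 0, "y": 0, "z": 0, "rx": 0, "ry": 0, "rz": 0, "fingers": 1},
    {"x": 0, "y": 0, "z": 0, "rx": 0, "ry": 0, "rz": 0, "fingers": 1}
  ],
  "force": 25
}}

```text
time_s: 3.4
tool_pos: [0.4569, 0.1093, 0.0271]
tool_rot: [180.0, -0.0, 57.0]
force: [-0.9, -0.3, 4.8]
grip_width: 0.0056
grasp_force: 25.0
```

>>> {"name": "drive_tool", "arguments": {
  "moves": [
    {"x": -8, "y": 5, "z": 0, "rx": 0, "ry": 0, "rz": 0, "fingers": 1},
    {"x": -22, "y": 15, "z": 0, "rx": 0, "ry": 0, "rz": 0, "fingers": 1},
    {"x": -40, "y": 26, "z": 0, "rx": 0, "ry": 0, "rz": 0, "fingers": 1},
    {"x": -58, "y": 38, "z": 0, "rx": 0, "ry": 0, "rz": 0, "fingers": 1},
    {"x": -76, "y": 49, "z": 0, "rx": 0, "ry": 0, "rz": 0, "fingers": 1},
    {"x": -92, "y": 60, "z": 0, "rx": 0, "ry": 0, "rz": 0, "fingers": 1},
    {"x": -103, "y": 63, "z": 0, "rx": 0, "ry": 0, "rz": -0.05, "fingers": 1},
    {"x": -114, "y": 66, "z": 0, "rx": 0, "ry": 0, "rz": -0.14, "fingers": 1},
    {"x": -125, "y": 70, "z": 0, "rx": 0, "ry": 0, "rz": -0.24, "fingers": 1},
    {"x": -136, "y": 74, "z": 0, "rx": 0, "ry": 0, "rz": -0.34, "fingers": 1},
    {"x": -149, "y": 78, "z": 0, "rx": 0, "ry": 0, "rz": -0.44, "fingers": 1},
    {"x": -149, "y": 78, "z": 0, "rx": 0, "ry": 0, "rz": -0.506, "fingers": 1},
    {"x": -149, "y": 78, "z": 0, "rx": 0, "ry": 0, "rz": -0.506, "fingers": 1}
  ],
  "force": 25
}}

```text
time_s: 5.03
tool_pos: [0.4409, -0.0607, 0.0271]
tool_rot: [179.9, 0.1, 85.9]
force: [-1.0, -1.5, 7.5]
grip_width: 0.0056
grasp_force: 25.0
```

```bash
python3 - <<'E'
from h import *
o=sensors.get_obs();print(o["tool_pos"],o["tool_rot"],o["grip_width"],o["qpos"].round(1),o["time_s"])
c=vision.read_camera("wrist");t=vision.read_camera("top")
a=cv2.resize(c["image"],(512,384));b=cv2.resize(t["image"][120:250,290:440],(443,384),interpolation=cv2.INTER_CUBIC)
cv2.imwrite("pics/p3.png",cv2.resize(np.hstack([a[:,:,::-1],b[:,:,::-1]])[:, :],(800,322)))
cv2.imwrite("pics/w3.png",a[:,:,::-1]);cv2.imwrite("pics/t3.png",cv2.resize(t["image"][130:240,300:440,::-1],(763,600),interpolation=cv2.INTER_CUBIC))
E
```

```text
[ 0.44090207 -0.06066763  0.02710115] [1.79938092e+02 7.81539020e-02 8.59142325e+01] 0.005644492078057504 [-21.7   5.9  27.3 124.5  -3.4  50.3   3.5] 5.025
```

View pics/w3.png

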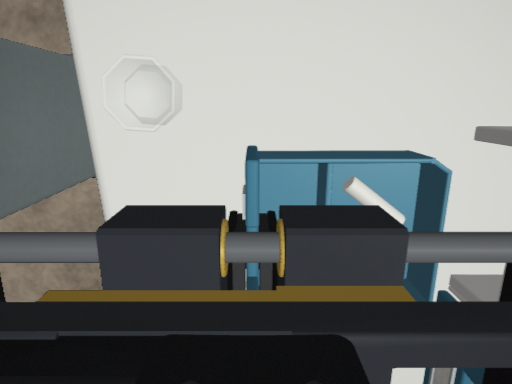

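The wrist view shows drawer a held square: left wall outer edge at row ~153, plate at column 252. A rack corner appears near (476,128) and the middle fixed front near (440,293). I'll check these against the predicted rack.

```bash
python3 - <<'E'
from h import *
c=vision.read_camera("wrist");print("cam",-c["R"].T@c["t"])
yaw=np.radians(-3.95);f=np.array([np.cos(yaw),np.sin(yaw)]);l=np.array([-f[1],f[0]]);b=np.array([.5605,-.0655])
P=lambda x,y,z:proj(c,[*(b+f*x+l*y),z]).round(1)
for n,q in dict(corner58=(0,.049,.058),corner0=(0,.049,0),mid_left_top=(-.007,-.052,.05),mid_left_bot=(-.007,-.052,0),bayR58=(0,-.049,.058),mouthL31=(0,.046,.031),mouthLbase=(0,.046,0)).items():print(n,P(*q))
o=sensors.get_obs();tp=o["tool_pos"];T=rot(o)
for n,u,v,z in(("wallL near",275,155,.028),("wallL far",400,155,.028),("plate end",252,148,.05),("far edge",436,190,.028),("rackcorner",476,128,.058)):
    w=ray(c,u,v,z);print(n,w,"bay",(w[:2]-b)@f,(w[:2]-b)@l,"tool",T.T@(w-tp))
print("tcp in bay",(tp[:2]-b)@f,(tp[:2]-b)@l)
E
```

```text
cam [0.44501126 0.00507076 0.18039808]
corner58 [571.3 139.7]
corner0 [470.5 128.4]
mid_left_top [490.6 351.2]
mid_left_bot [433.5 291.9]
bayR58 [520.1 358.6]
mouthL31 [513.6 140. ]
mouthLbase [469.6 133.9]
wallL near [ 0.45416095 -0.01914469  0.028     ] bay -0.10927967014400354 0.03891993390803378 tool [ 0.04237386  0.01026146 -0.00095647]
wallL far [ 0.51324323 -0.02341233  0.028     ] bay -0.05004376375894015 0.03873236887677692 tool [ 0.04233779  0.06949762 -0.00089803]
plate end [ 0.44374248 -0.01213907  0.05      ] bay -0.12015598835612694 0.04519122572404877 tool [ 0.04858342 -0.00060916 -0.02297679]
far edge [ 0.53136842 -0.04192995  0.028     ] bay -0.030686027801006124 0.021507303659948462 tool [ 0.02516231  0.08889931 -0.00085246]
rackcorner [ 0.52769948 -0.0096449   0.058     ] bay -0.03657023232626155 0.05346292455863366 tool [ 0.05705653  0.08296302 -0.03090748]
tcp in bay -0.1196485229876071 -0.0034289847199061333
```

View pics/t3.png

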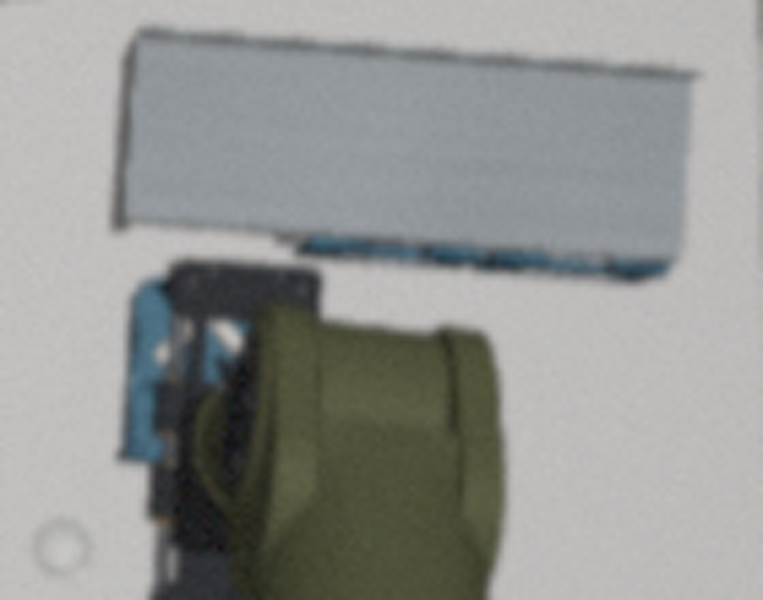

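The top view shows the drawer in front of the bay, and the dish undisturbed at (60,547). The wall foot in the wrist image gives the wall thickness (3, 8 or 13 mm for a, b or c), so I'll profile it.

```bash
python3 - <<'E'
import cv2
g=cv2.cvtColor(cv2.imread("pics/w3.png"),cv2.COLOR_BGR2GRAY)
print(g[130:136,462:490])
for x in(478,484,492,500,508):print(x,g[118:165,x].tolist())
E
```

```text
[[213 213 213 213 213 213 213 213 213 213 213 213 204 165 111 111 111 111
  111 110 111 111 111 111 111 111 112 112]
 [213 213 213 213 213 213 213 213 213 212 213 213 203 164 111 112 112 111
  111 112 112 112 111 111 111 111 111 111]
 [213 213 213 213 213 213 213 213 213 213 213 212 192 141 111 111 111 112
  111 112 112 112 111 111 111 112 111 111]
 [213 213 213 213 213 213 213 213 213 213 213 213 187 128 111 111 111 111
  111 111 111 111 111 111 112 111 111 111]
 [213 213 213 213 213 213 213 213 213 213 213 213 183 117 111 112 111 111
  111 111 111 111 111 111 111 111 111 111]
 [213 213 213 213 213 213 213 213 213 213 213 213 181 112 111 111 111 112
  111 112 111 111 111 111 111 111 111 111]]
478 [212, 212, 212, 212, 212, 212, 212, 213, 145, 118, 113, 112, 111, 112, 111, 111, 111, 111, 111, 111, 111, 111, 111, 202, 212, 213, 213, 213, 213, 213, 213, 213, 213, 213, 213, 213, 213, 213, 213, 213, 213, 213, 213, 213, 213, 213, 213]
484 [212, 212, 212, 212, 212, 212, 212, 212, 141, 121, 115, 112, 111, 111, 111, 111, 111, 111, 111, 111, 111, 111, 111, 115, 207, 212, 212, 212, 213, 213, 212, 213, 213, 213, 212, 213, 212, 213, 213, 213, 213, 213, 213, 212, 213, 213, 213]
492 [212, 211, 212, 211, 212, 212, 212, 212, 141, 127, 119, 114, 111, 111, 111, 110, 110, 111, 110, 110, 111, 111, 111, 110, 110, 188, 211, 212, 212, 212, 212, 212, 212, 212, 212, 212, 212, 212, 212, 212, 212, 212, 212, 212, 212, 212, 212]
500 [211, 211, 211, 211, 211, 211, 211, 211, 154, 130, 125, 118, 113, 111, 111, 111, 111, 111, 110, 110, 110, 110, 111, 110, 111, 111, 154, 209, 212, 212, 212, 212, 212, 212, 212, 212, 212, 212, 212, 212, 212, 212, 212, 212, 212, 212, 212]
508 [211, 211, 211, 211, 210, 211, 211, 211, 160, 130, 129, 123, 117, 112, 110, 110, 110, 110, 110, 110, 110, 110, 110, 110, 110, 110, 110, 125, 208, 211, 212, 211, 211, 212, 212, 211, 211, 211, 212, 211, 211, 212, 212, 212, 212, 212, 212]
```

The wall foot spans rows 126 to 141, which is about 8 mm, so the opening is ~82 mm and b should fit. Since a is already here, I'll try it gently to confirm before swapping.

>>> {"name": "drive_tool", "arguments": {
  "moves": [
    {"x": 2, "y": 10, "z": 0, "rx": 0, "ry": 0, "rz": 0, "fingers": 1},
    {"x": 4, "y": 20, "z": 0, "rx": 0, "ry": 0, "rz": 0, "fingers": 1},
    {"x": 4, "y": 28, "z": 0, "rx": 0, "ry": 0, "rz": 0, "fingers": 1},
    {"x": 4, "y": 32, "z": 0, "rx": 0, "ry": 0, "rz": 0, "fingers": 1},
    {"x": 4, "y": 35, "z": 0, "rx": 0, "ry": 0, "rz": 0, "fingers": 1},
    {"x": 4, "y": 38, "z": 0, "rx": 0, "ry": 0, "rz": 0, "fingers": 1},
    {"x": 4, "y": 41, "z": 0, "rx": 0, "ry": 0, "rz": 0, "fingers": 1}
  ],
  "force": 25
}}

```text
time_s: 6.05
tool_pos: [0.4686, -0.0584, 0.0253]
tool_rot: [-178.3, -0.1, 85.9]
force: [-35.0, 2.0, 36.9]
grip_width: 0.0057
grasp_force: 25.1
```

a jams a few mm in (−35 N), as expected. I'll back off and park a flat in front of the fixed fronts.

>>> {"name": "drive_tool", "arguments": {
  "moves": [
    {"x": 0, "y": -12, "z": 0, "rx": 0, "ry": 0, "rz": 0, "fingers": 1},
    {"x": 0, "y": -25, "z": 0, "rx": 0, "ry": 0, "rz": 0, "fingers": 1},
    {"x": 0, "y": -40, "z": 0, "rx": 0, "ry": 0, "rz": 0, "fingers": 1},
    {"x": -10, "y": -50, "z": 0, "rx": 0, "ry": 0, "rz": 0, "fingers": 1},
    {"x": -30, "y": -50, "z": 0, "rx": 0, "ry": 0, "rz": 0, "fingers": 1},
    {"x": -55, "y": -50, "z": 0, "rx": 0, "ry": 0, "rz": 0, "fingers": 1},
    {"x": -80, "y": -50, "z": 0, "rx": 0, "ry": 0, "rz": 0, "fingers": 1},
    {"x": -105, "y": -50, "z": 0, "rx": 0, "ry": 0, "rz": 0, "fingers": 1},
    {"x": -130, "y": -50, "z": 0, "rx": 0, "ry": 0, "rz": 0, "fingers": 1},
    {"x": -144, "y": -50, "z": 0, "rx": 0, "ry": 0, "rz": 0, "fingers": 1},
    {"x": -144, "y": -50, "z": 0, "rx": 0, "ry": 0, "rz": 0, "fingers": 1},
    {"x": -144, "y": -50, "z": 0, "rx": 0, "ry": 0, "rz": 0, "fingers": 1}
  ],
  "force": 25
}}

```text
time_s: 7.55
tool_pos: [0.4217, -0.1969, 0.0264]
tool_rot: [-180.0, -0.0, 86.0]
force: [-0.1, 0.9, -2.9]
grip_width: 0.0058
grasp_force: 25.0
```

>>> {"name": "drive_tool", "arguments": {
  "moves": [
    {"x": 0, "y": 0, "z": 0, "rx": 0, "ry": 0, "rz": 0, "fingers": 0.4},
    {"x": 0, "y": 0, "z": 0, "rx": 0, "ry": 0, "rz": 0, "fingers": 0.4},
    {"x": 0, "y": 0, "z": 0, "rx": 0, "ry": 0, "rz": 0, "fingers": 0.4},
    {"x": 0, "y": 0, "z": -10, "rx": 0, "ry": 0, "rz": 0, "fingers": 0.4},
    {"x": 0, "y": 0, "z": -40, "rx": 0, "ry": 0, "rz": 0, "fingers": 0.4},
    {"x": 0, "y": 0, "z": -90, "rx": 0, "ry": 0, "rz": 0, "fingers": 0.4},
    {"x": 0, "y": 0, "z": -125, "rx": 0, "ry": 0, "rz": 0, "fingers": 0.4},
    {"x": 0, "y": 0, "z": -125, "rx": 0, "ry": 0, "rz": 0, "fingers": 0.4}
  ]
}}

```text
time_s: 8.55
tool_pos: [0.4242, -0.1982, 0.1551]
tool_rot: [179.6, 0.0, 86.0]
force: [0.4, 0.9, -0.8]
grip_width: 0.0262
grasp_force: 0.0
```

```bash
python3 - <<'E'
from h import *
c=vision.read_camera("top");im=c["image"][:,:,::-1]
m=cv2.inRange(cv2.cvtColor(im,cv2.COLOR_BGR2HSV),(95,100,30),(115,255,140))
for k in cv2.findContours(m,cv2.RETR_EXTERNAL,cv2.CHAIN_APPROX_NONE)[0]:
    if cv2.contourArea(k)>60:
        r=cv2.minAreaRect(k);print(np.round(r[0]),cv2.contourArea(k),ray(c,*r[0],.03))
to(.440,.383,.15,94.6)
E
```

```text
[382. 205.] 466.0 [ 0.46675422 -0.19241832  0.03      ]
[182. 198.] 572.0 [0.48631073 0.39073431 0.03      ]
[242. 176.] 362.5 [0.55107901 0.21599492 0.03      ]
shift [580.5 -23.7   3.2] rz -0.15 q [-13.1  -2.3  34.6 115.2   1.3  66.5  16.9]
```

>>> {"name": "drive_tool", "arguments": {
  "moves": [
    {"x": 20, "y": 5, "z": 0, "rx": 0, "ry": 0, "rz": 0, "fingers": 0.4},
    {"x": 65, "y": 15, "z": 0, "rx": 0, "ry": 0, "rz": 0, "fingers": 0.4},
    {"x": 115, "y": 25, "z": 0, "rx": 0, "ry": 0, "rz": 0, "fingers": 0.4},
    {"x": 165, "y": 30, "z": 0, "rx": 0, "ry": 0, "rz": 0, "fingers": 0.4},
    {"x": 215, "y": 30, "z": 0, "rx": 0, "ry": 0, "rz": 0, "fingers": 0.4},
    {"x": 265, "y": 30, "z": 0, "rx": 0, "ry": 0, "rz": 0, "fingers": 0.4},
    {"x": 315, "y": 25, "z": 0, "rx": 0, "ry": 0, "rz": 0, "fingers": 0.4},
    {"x": 365, "y": 20, "z": 0, "rx": 0, "ry": 0, "rz": 0, "fingers": 0.4},
    {"x": 415, "y": 10, "z": 0, "rx": 0, "ry": 0, "rz": -0.05, "fingers": 0.4},
    {"x": 465, "y": 0, "z": 0, "rx": 0, "ry": 0, "rz": -0.1, "fingers": 0.4},
    {"x": 515, "y": -10, "z": 0, "rx": 0, "ry": 0, "rz": -0.15, "fingers": 0.4},
    {"x": 560, "y": -20, "z": 0, "rx": 0, "ry": 0, "rz": -0.15, "fingers": 0.4},
    {"x": 580, "y": -24, "z": 3, "rx": 0, "ry": 0, "rz": -0.15, "fingers": 0.4},
    {"x": 580, "y": -24, "z": 3, "rx": 0, "ry": 0, "rz": -0.15, "fingers": 0.4},
    {"x": 580, "y": -24, "z": 3, "rx": 0, "ry": 0, "rz": -0.15, "fingers": 0.4}
  ]
}}

```text
time_s: 10.48
tool_pos: [0.4395, 0.3803, 0.148]
tool_rot: [-180.0, 0.1, 94.4]
force: [0.7, -1.2, 0.2]
grip_width: 0.0261
grasp_force: 0.0
```

```bash
python3 - <<'E'
from h import *
o=sensors.get_obs();tp=o["tool_pos"];T=rot(o);print(tp,o["tool_rot"],o["qpos"].round(1))
c=vision.read_camera("wrist");im=c["image"][:,:,::-1];cv2.imwrite("pics/w4.png",im)
m=cv2.inRange(cv2.cvtColor(im,cv2.COLOR_BGR2HSV),(90,80,30),(115,255,200))
for k in cv2.findContours(m,cv2.RETR_EXTERNAL,cv2.CHAIN_APPROX_NONE)[0]:
    if cv2.contourArea(k)>500:
        q=cv2.approxPolyDP(k,4,True)[:,0]
        print(cv2.contourArea(k))
        for p in q:print(p,(T.T@(ray(c,*p,.05)-tp))[:2].round(4),(T.T@(ray(c,*p,.035)-tp))[:2].round(4))
E
```

```text
[0.4394787  0.38027233 0.14803414] [-1.79976276e+02  1.18817391e-01  9.44258998e+01] [-46.2  13.2   3.1  99.4  -0.7  67.6 -38.5]
9732.5
[253 120] [0.0543 0.0001] [0.0536 0.0001]
[255 231] [-0.0361  0.0017] [-0.0421  0.0019]
[260 231] [-0.0361  0.0059] [-0.0421  0.0063]
[261 217] [-0.0238  0.0066] [-0.0291  0.0071]
[288 210] [-0.0178  0.0286] [-0.0227  0.0303]
[296 216] [-0.0229  0.0353] [-0.0282  0.0374]
[314 216] [-0.0229  0.05  ] [-0.0282  0.053 ]
[316 205] [-0.0135  0.0512] [-0.0182  0.0543]
[368 205] [-0.0135  0.0934] [-0.0182  0.099 ]
[372 135] [0.0429 0.0916] [0.0415 0.0971]
[351 126] [0.0497 0.075 ] [0.0488 0.0795]
[260 128] [0.0483 0.0054] [0.0472 0.0058]
553.5
[420  68] [0.0916 0.1225] [0.0932 0.1298]
[400  69] [0.091  0.1079] [0.0925 0.1144]
[421  73] [0.0882 0.1236] [0.0895 0.131 ]
[432  90] [0.0761 0.1333] [0.0768 0.1413]
[428 110] [0.0616 0.1322] [0.0614 0.1402]
[406 127] [0.049  0.1171] [0.048  0.1241]
[410 131] [0.0459 0.1205] [0.0448 0.1277]
[433 115] [0.0579 0.1365] [0.0575 0.1447]
[440 100] [0.0689 0.1403] [0.0691 0.1487]
[437  79] [0.0839 0.136 ] [0.085  0.1441]
```

>>> {"name": "drive_tool", "arguments": {
  "moves": [
    {"x": 9, "y": 3, "z": 20, "rx": 0, "ry": 0, "rz": 0, "fingers": 0.4},
    {"x": 9, "y": 3, "z": 60, "rx": 0, "ry": 0, "rz": 0, "fingers": 0.4},
    {"x": 9, "y": 3, "z": 95, "rx": 0, "ry": 0, "rz": 0, "fingers": 0.4},
    {"x": 9, "y": 3, "z": 115, "rx": 0, "ry": 0, "rz": 0, "fingers": 0.4},
    {"x": 9, "y": 3, "z": 122, "rx": 0, "ry": 0, "rz": 0, "fingers": 0.4},
    {"x": 9, "y": 3, "z": 122, "rx": 0, "ry": 0, "rz": 0, "fingers": 0.4},
    {"x": 9, "y": 3, "z": 122, "rx": 0, "ry": 0, "rz": 0, "fingers": 1},
    {"x": 9, "y": 3, "z": 122, "rx": 0, "ry": 0, "rz": 0, "fingers": 1},
    {"x": 9, "y": 3, "z": 122, "rx": 0, "ry": 0, "rz": 0, "fingers": 1},
    {"x": 9, "y": 3, "z": 122, "rx": 0, "ry": 0, "rz": 0, "fingers": 1},
    {"x": 9, "y": 3, "z": 122, "rx": 0, "ry": 0, "rz": 0, "fingers": 1}
  ],
  "force": 25
}}

```text
time_s: 11.9
tool_pos: [0.4415, 0.3926, 0.0274]
tool_rot: [179.9, -0.1, 94.6]
force: [0.5, 0.3, 4.5]
grip_width: 0.0059
grasp_force: 25.0
```

```bash
python3 - <<'E'
from h import *
for p in((.52,.30),(.48,.32),(.49,.10),(.485,-.02),(.435,-.0545)):to(*p,.0265,86)
c=vision.read_camera("top");im=c["image"]
for n,(u0,u1,v0,v1) in dict(bur=(225,270,203,238)).items():
    hsv=cv2.cvtColor(im,cv2.COLOR_RGB2GRAY)[v0:v1,u0:u1];m=((hsv<160)*255).astype("uint8")
    k=max(cv2.findContours(m,0,1)[0],key=cv2.contourArea);print(n,[ray(c,u0+p[0],v0+p[1],.03)[:2].round(3) for p in cv2.boxPoints(cv2.minAreaRect(k))])
E
```

```text
shift [-98.5  70.9   0.9] rz 0.15 q [-46.4  21.4   2.6 104.   -1.1  54.5 -38.8]
shift [-75.4  32.6   0.9] rz 0.15 q [-46.4  21.4   2.6 104.   -1.1  54.5 -38.8]
shift [-295.5   25.     0.6] rz 0.15 q [-46.4  21.4   2.6 104.   -1.1  54.5 -38.8]
shift [-414.7   10.5    0.5] rz 0.15 q [-46.4  21.4   2.6 104.   -1.1  54.5 -38.8]
shift [-4.451e+02 -4.210e+01  3.000e-01] rz 0.15 q [-46.4  21.4   2.6 104.   -1.1  54.5 -38.8]
bur [array([0.436, 0.25 ]), array([0.459, 0.178]), array([0.403, 0.161]), array([0.381, 0.233])]
```

b is gripped, but c and the bur box block the lane to the bay. So: release b, shift a further right, move c into its place, then bring b.

>>> {"name": "drive_tool", "arguments": {
  "moves": [
    {"x": 0, "y": 0, "z": 0, "rx": 0, "ry": 0, "rz": 0, "fingers": 0.4},
    {"x": 0, "y": 0, "z": 0, "rx": 0, "ry": 0, "rz": 0, "fingers": 0.4},
    {"x": 0, "y": 0, "z": 0, "rx": 0, "ry": 0, "rz": 0, "fingers": 0.4},
    {"x": 0, "y": 0, "z": -30, "rx": 0, "ry": 0, "rz": 0, "fingers": 0.4},
    {"x": 0, "y": 0, "z": -80, "rx": 0, "ry": 0, "rz": 0, "fingers": 0.4},
    {"x": 0, "y": 0, "z": -110, "rx": 0, "ry": 0, "rz": 0, "fingers": 0.4}
  ]
}}

```text
time_s: 12.7
tool_pos: [0.4414, 0.3926, 0.1389]
tool_rot: [179.9, -0.1, 94.6]
force: [0.4, 0.5, 0.2]
grip_width: 0.0258
grasp_force: 0.0
```

```bash
python3 - <<'E'
from h import *
to(.4225,-.197,.027,86);to(.47,.1,.13,86)
E
```

```text
shift [-586.4  -66.2  110.8] rz 0.15 q [-46.7  14.5   2.8  98.8  -0.8  66.6 -39. ]
shift [-294.     5.1    8.4] rz 0.15 q [-46.7  14.5   2.8  98.8  -0.8  66.6 -39. ]
```

>>> {"name": "drive_tool", "arguments": {
  "moves": [
    {"x": -30, "y": 3, "z": 0, "rx": 0, "ry": 0, "rz": 0.03, "fingers": 0.4},
    {"x": -80, "y": 6, "z": 0, "rx": 0, "ry": 0, "rz": 0.08, "fingers": 0.4},
    {"x": -130, "y": 9, "z": 0, "rx": 0, "ry": 0, "rz": 0.13, "fingers": 0.4},
    {"x": -180, "y": 9, "z": 0, "rx": 0, "ry": 0, "rz": 0.15, "fingers": 0.4},
    {"x": -230, "y": 7, "z": 0, "rx": 0, "ry": 0, "rz": 0.15, "fingers": 0.4},
    {"x": -280, "y": 5, "z": 0, "rx": 0, "ry": 0, "rz": 0.15, "fingers": 0.4},
    {"x": -330, "y": 0, "z": 0, "rx": 0, "ry": 0, "rz": 0.15, "fingers": 0.4},
    {"x": -380, "y": -8, "z": 0, "rx": 0, "ry": 0, "rz": 0.15, "fingers": 0.4},
    {"x": -430, "y": -18, "z": 0, "rx": 0, "ry": 0, "rz": 0.15, "fingers": 0.4},
    {"x": -480, "y": -32, "z": 0, "rx": 0, "ry": 0, "rz": 0.15, "fingers": 0.4},
    {"x": -530, "y": -48, "z": 0, "rx": 0, "ry": 0, "rz": 0.15, "fingers": 0.4},
    {"x": -570, "y": -60, "z": 0, "rx": 0, "ry": 0, "rz": 0.15, "fingers": 0.4},
    {"x": -586, "y": -66, "z": 0, "rx": 0, "ry": 0, "rz": 0.15, "fingers": 0.4},
    {"x": -586, "y": -66, "z": 0, "rx": 0, "ry": 0, "rz": 0.15, "fingers": 0.4},
    {"x": -586, "y": -66, "z": 40, "rx": 0, "ry": 0, "rz": 0.15, "fingers": 0.4},
    {"x": -586, "y": -66, "z": 80, "rx": 0, "ry": 0, "rz": 0.15, "fingers": 0.4},
    {"x": -586, "y": -66, "z": 103, "rx": 0, "ry": 0, "rz": 0.15, "fingers": 0.4},
    {"x": -586, "y": -66, "z": 110, "rx": 0, "ry": 0, "rz": 0.15, "fingers": 0.4},
    {"x": -586, "y": -66, "z": 110, "rx": 0, "ry": 0, "rz": 0.15, "fingers": 0.4}
  ]
}}

```text
time_s: 15.08
tool_pos: [0.4222, -0.1966, 0.0266]
tool_rot: [-180.0, -0.0, 86.1]
force: [0.0, 0.7, -0.4]
grip_width: 0.0261
grasp_force: 0.0
```

>>> {"name": "drive_tool", "arguments": {
  "moves": [
    {"x": 0, "y": 0, "z": 0, "rx": 0, "ry": 0, "rz": 0, "fingers": 1},
    {"x": 0, "y": 0, "z": 0, "rx": 0, "ry": 0, "rz": 0, "fingers": 1},
    {"x": 0, "y": 0, "z": 0, "rx": 0, "ry": 0, "rz": 0, "fingers": 1},
    {"x": 0, "y": 0, "z": 0, "rx": 0, "ry": 0, "rz": 0, "fingers": 1},
    {"x": -10, "y": 0, "z": 0, "rx": 0, "ry": 0, "rz": 0, "fingers": 1},
    {"x": -25, "y": -2, "z": 0, "rx": 0, "ry": 0, "rz": 0, "fingers": 1},
    {"x": -45, "y": -4, "z": 0, "rx": 0, "ry": 0, "rz": 0, "fingers": 1},
    {"x": -65, "y": -6, "z": 0, "rx": 0, "ry": 0, "rz": 0, "fingers": 1},
    {"x": -85, "y": -8, "z": 0, "rx": 0, "ry": 0, "rz": 0, "fingers": 1},
    {"x": -102, "y": -8, "z": 0, "rx": 0, "ry": 0, "rz": 0, "fingers": 1},
    {"x": -108, "y": -8, "z": 0, "rx": 0, "ry": 0, "rz": 0, "fingers": 1},
    {"x": -108, "y": -8, "z": 0, "rx": 0, "ry": 0, "rz": 0, "fingers": 1},
    {"x": -108, "y": -8, "z": 0, "rx": 0, "ry": 0, "rz": 0, "fingers": 0.4},
    {"x": -108, "y": -8, "z": 0, "rx": 0, "ry": 0, "rz": 0, "fingers": 0.4},
    {"x": -108, "y": -8, "z": 0, "rx": 0, "ry": 0, "rz": 0, "fingers": 0.4},
    {"x": -108, "y": -8, "z": -30, "rx": 0, "ry": 0, "rz": 0, "fingers": 0.4},
    {"x": -108, "y": -8, "z": -80, "rx": 0, "ry": 0, "rz": 0, "fingers": 0.4},
    {"x": -108, "y": -8, "z": -110, "rx": 0, "ry": 0, "rz": 0, "fingers": 0.4},
    {"x": -108, "y": -8, "z": -110, "rx": 0, "ry": 0, "rz": 0, "fingers": 0.4}
  ],
  "force": 25
}}

```text
time_s: 17.45
tool_pos: [0.4079, -0.3055, 0.1389]
tool_rot: [179.7, 0.1, 86.0]
force: [0.2, -0.6, -0.4]
grip_width: 0.0259
grasp_force: 0.0
```

```bash
python3 - <<'E'
from h import *
c=vision.read_camera("top");im=c["image"][:,:,::-1]
m=cv2.inRange(cv2.cvtColor(im,cv2.COLOR_BGR2HSV),(95,100,30),(115,255,140))
for k in cv2.findContours(m,cv2.RETR_EXTERNAL,cv2.CHAIN_APPROX_NONE)[0]:
    if cv2.contourArea(k)>60:
        r=cv2.minAreaRect(k);print(np.round(r[0]),cv2.contourArea(k),ray(c,*r[0],.03))
to(.504,.2225,.14,79.3)
E
```

```text
[421. 210.] 790.0 [ 0.45150244 -0.30459081  0.03      ]
[182. 198.] 573.5 [0.48618481 0.39038139 0.03      ]
[242. 176.] 389.0 [0.55119932 0.21492846 0.03      ]
shift [532.7  60.1  -2.8] rz 0.117 q [ -3.7   5.3  39.7 111.1  -3.8  64.7  33.6]
```

>>> {"name": "drive_tool", "arguments": {
  "moves": [
    {"x": 25, "y": 10, "z": 0, "rx": 0, "ry": 0, "rz": 0, "fingers": 0.4},
    {"x": 75, "y": 25, "z": 0, "rx": 0, "ry": 0, "rz": 0, "fingers": 0.4},
    {"x": 125, "y": 35, "z": 0, "rx": 0, "ry": 0, "rz": 0, "fingers": 0.4},
    {"x": 175, "y": 45, "z": 0, "rx": 0, "ry": 0, "rz": 0, "fingers": 0.4},
    {"x": 225, "y": 55, "z": 0, "rx": 0, "ry": 0, "rz": 0, "fingers": 0.4},
    {"x": 275, "y": 60, "z": 0, "rx": 0, "ry": 0, "rz": 0, "fingers": 0.4},
    {"x": 325, "y": 60, "z": 0, "rx": 0, "ry": 0, "rz": 0, "fingers": 0.4},
    {"x": 375, "y": 60, "z": 0, "rx": 0, "ry": 0, "rz": 0.05, "fingers": 0.4},
    {"x": 425, "y": 60, "z": 0, "rx": 0, "ry": 0, "rz": 0.1, "fingers": 0.4},
    {"x": 475, "y": 60, "z": 0, "rx": 0, "ry": 0, "rz": 0.117, "fingers": 0.4},
    {"x": 515, "y": 60, "z": 0, "rx": 0, "ry": 0, "rz": 0.117, "fingers": 0.4},
    {"x": 533, "y": 60, "z": 0, "rx": 0, "ry": 0, "rz": 0.117, "fingers": 0.4},
    {"x": 533, "y": 60, "z": 0, "rx": 0, "ry": 0, "rz": 0.117, "fingers": 0.4},
    {"x": 533, "y": 60, "z": 0, "rx": 0, "ry": 0, "rz": 0.117, "fingers": 0.4}
  ]
}}

```text
time_s: 19.25
tool_pos: [0.5037, 0.2205, 0.1361]
tool_rot: [-180.0, 0.1, 79.1]
force: [-0.0, -1.5, 0.0]
grip_width: 0.026
grasp_force: 0.0
```

```bash
cat > m.py <<'E'
from h import *
o=sensors.get_obs();tp=o["tool_pos"];T=rot(o);print(tp,o["tool_rot"],o["time_s"])
c=vision.read_camera("wrist");im=c["image"][:,:,::-1]
m=cv2.inRange(cv2.cvtColor(im,cv2.COLOR_BGR2HSV),(90,80,30),(115,255,200))
for k in cv2.findContours(m,cv2.RETR_EXTERNAL,cv2.CHAIN_APPROX_NONE)[0]:
    if cv2.contourArea(k)>1500:
        q=cv2.approxPolyDP(k,4,True)[:,0]
        print(cv2.contourArea(k))
        for p in q:print(p,(T.T@(ray(c,*p,.05)-tp))[:2].round(4),(T.T@(ray(c,*p,.038)-tp))[:2].round(4))
E
python3 m.py
```

```text
[0.50365552 0.22051256 0.13606954] [-1.79976212e+02  9.02752228e-02  7.91341448e+01] 19.25
9347.5
[252 123] [ 0.0524 -0.0008] [ 0.0518 -0.0008]
[254 231] [-0.0315  0.0007] [-0.0363  0.0008]
[259 231] [-0.0315  0.0047] [-0.0363  0.0049]
[260 222] [-0.0239  0.0054] [-0.0284  0.0057]
[277 222] [-0.0239  0.0187] [-0.0284  0.0197]
[277 214] [-0.0173  0.0186] [-0.0215  0.0196]
[288 210] [-0.014   0.0271] [-0.018   0.0285]
[299 222] [-0.0239  0.036 ] [-0.0284  0.0378]
[313 221] [-0.0231  0.0469] [-0.0275  0.0493]
[316 205] [-0.01    0.0486] [-0.0138  0.0511]
[375 205] [-0.01    0.0942] [-0.0138  0.099 ]
[379 148] [0.0342 0.0931] [0.0326 0.0978]
[368 140] [0.0401 0.0845] [0.0388 0.0888]
[259 138] [0.0416 0.0043] [0.0404 0.0046]
3772.5
[120   2] [ 0.132  -0.0889] [ 0.1353 -0.0934]
[133  40] [ 0.1085 -0.0824] [ 0.1106 -0.0865]
[155  51] [ 0.1014 -0.0678] [ 0.1032 -0.0712]
[156  39] [ 0.1091 -0.0665] [ 0.1113 -0.0699]
[254  10] [0.1271 0.0006] [0.1301 0.0006]
[262   0] [0.1331 0.0059] [0.1365 0.0062]
```

>>> {"name": "drive_tool", "arguments": {
  "moves": [
    {"x": 7, "y": 2, "z": 20, "rx": 0, "ry": 0, "rz": 0, "fingers": 0.4},
    {"x": 7, "y": 2, "z": 60, "rx": 0, "ry": 0, "rz": 0, "fingers": 0.4},
    {"x": 7, "y": 2, "z": 95, "rx": 0, "ry": 0, "rz": 0, "fingers": 0.4},
    {"x": 7, "y": 2, "z": 109, "rx": 0, "ry": 0, "rz": 0, "fingers": 0.4},
    {"x": 7, "y": 2, "z": 109, "rx": 0, "ry": 0, "rz": 0, "fingers": 0.4},
    {"x": 7, "y": 2, "z": 109, "rx": 0, "ry": 0, "rz": 0, "fingers": 1},
    {"x": 7, "y": 2, "z": 109, "rx": 0, "ry": 0, "rz": 0, "fingers": 1},
    {"x": 7, "y": 2, "z": 109, "rx": 0, "ry": 0, "rz": 0, "fingers": 1},
    {"x": 7, "y": 2, "z": 109, "rx": 0, "ry": 0, "rz": 0, "fingers": 1},
    {"x": 7, "y": 2, "z": 109, "rx": 0, "ry": 0, "rz": 0, "fingers": 1}
  ],
  "force": 25
}}

```text
time_s: 20.55
tool_pos: [0.5077, 0.23, 0.0287]
tool_rot: [179.9, -0.1, 79.3]
force: [-0.0, -0.4, 5.8]
grip_width: 0.0055
grasp_force: 25.0
```

```bash
python3 - <<'E'
from h import *
for p in((.495,.2,70),(.485,.155,60),(.46,.112,57),(.457,0,57),(.43,-.06,86),(.41,-.19,86)):to(p[0],p[1],.0265,p[2])
E
```

```text
shift [-31.9  -6.9   2.1] rz 0.162 q [-37.2  18.   11.6 109.   -4.4  53.3 -34.2]
shift [-77.9  -8.4   2.1] rz 0.337 q [-37.2  18.   11.6 109.   -4.4  53.3 -34.2]
shift [-124.8  -24.9    1.9] rz 0.389 q [-37.2  18.   11.6 109.   -4.4  53.3 -34.2]
shift [-235.4   -7.1    1.8] rz 0.389 q [-37.2  18.   11.6 109.   -4.4  53.3 -34.2]
shift [-299.4  -22.4    1.7] rz -0.117 q [-37.2  18.   11.6 109.   -4.4  53.3 -34.2]
shift [-430.9  -17.9    1.5] rz -0.117 q [-37.2  18.   11.6 109.   -4.4  53.3 -34.2]
```

>>> {"name": "drive_tool", "arguments": {
  "moves": [
    {"x": -10, "y": -2, "z": 0, "rx": 0, "ry": 0, "rz": 0.06, "fingers": 1},
    {"x": -32, "y": -7, "z": 0, "rx": 0, "ry": 0, "rz": 0.16, "fingers": 1},
    {"x": -55, "y": -7, "z": 0, "rx": 0, "ry": 0, "rz": 0.26, "fingers": 1},
    {"x": -78, "y": -8, "z": 0, "rx": 0, "ry": 0, "rz": 0.34, "fingers": 1},
    {"x": -101, "y": -16, "z": 0, "rx": 0, "ry": 0, "rz": 0.39, "fingers": 1},
    {"x": -125, "y": -25, "z": 0, "rx": 0, "ry": 0, "rz": 0.39, "fingers": 1},
    {"x": -150, "y": -21, "z": 0, "rx": 0, "ry": 0, "rz": 0.39, "fingers": 1},
    {"x": -178, "y": -16, "z": 0, "rx": 0, "ry": 0, "rz": 0.39, "fingers": 1},
    {"x": -207, "y": -12, "z": 0, "rx": 0, "ry": 0, "rz": 0.39, "fingers": 1},
    {"x": -235, "y": -8, "z": 0, "rx": 0, "ry": 0, "rz": 0.37, "fingers": 1},
    {"x": -250, "y": -12, "z": 0, "rx": 0, "ry": 0, "rz": 0.25, "fingers": 1},
    {"x": -268, "y": -18, "z": 0, "rx": 0, "ry": 0, "rz": 0.12, "fingers": 1},
    {"x": -285, "y": -22, "z": 0, "rx": 0, "ry": 0, "rz": 0, "fingers": 1},
    {"x": -300, "y": -24, "z": 0, "rx": 0, "ry": 0, "rz": -0.117, "fingers": 1},
    {"x": -330, "y": -23, "z": 0, "rx": 0, "ry": 0, "rz": -0.117, "fingers": 1},
    {"x": -360, "y": -22, "z": 0, "rx": 0, "ry": 0, "rz": -0.117, "fingers": 1},
    {"x": -390, "y": -20, "z": 0, "rx": 0, "ry": 0, "rz": -0.117, "fingers": 1},
    {"x": -420, "y": -18, "z": 0, "rx": 0, "ry": 0, "rz": -0.117, "fingers": 1},
    {"x": -431, "y": -18, "z": 0, "rx": 0, "ry": 0, "rz": -0.117, "fingers": 1},
    {"x": -431, "y": -18, "z": 0, "rx": 0, "ry": 0, "rz": -0.117, "fingers": 1}
  ],
  "force": 25
}}

```text
time_s: 23.05
tool_pos: [0.41, -0.1916, 0.0286]
tool_rot: [179.9, 0.0, 85.9]
force: [-0.5, -1.4, 8.3]
grip_width: 0.0059
grasp_force: 25.0
```

>>> {"name": "drive_tool", "arguments": {
  "moves": [
    {"x": 0, "y": 0, "z": 0, "rx": 0, "ry": 0, "rz": 0, "fingers": 0.4},
    {"x": 0, "y": 0, "z": 0, "rx": 0, "ry": 0, "rz": 0, "fingers": 0.4},
    {"x": 0, "y": 0, "z": 0, "rx": 0, "ry": 0, "rz": 0, "fingers": 0.4},
    {"x": 0, "y": 0, "z": -20, "rx": 0, "ry": 0, "rz": 0, "fingers": 0.4},
    {"x": 0, "y": 0, "z": -70, "rx": 0, "ry": 0, "rz": 0, "fingers": 0.4},
    {"x": 0, "y": 0, "z": -110, "rx": 0, "ry": 0, "rz": 0, "fingers": 0.4},
    {"x": 0, "y": 0, "z": -110, "rx": 0, "ry": 0, "rz": 0, "fingers": 0.4}
  ]
}}

```text
time_s: 23.92
tool_pos: [0.4112, -0.1912, 0.1404]
tool_rot: [179.6, 0.0, 86.0]
force: [0.2, 1.1, -1.2]
grip_width: 0.0261
grasp_force: 0.0
```

```bash
python3 - <<'E'
from h import *
c=vision.read_camera("top");im=c["image"][:,:,::-1]
cv2.imwrite("pics/t5.png",cv2.resize(im[120:250,140:440],(800,347),interpolation=cv2.INTER_CUBIC))
to(.4415,.3926,.027,94.6);to(.47,.1,.14,90)
p=cv2.cvtColor(cv2.imread("pics/top0.png"),cv2.COLOR_BGR2GRAY);g=cv2.cvtColor(im,cv2.COLOR_BGR2GRAY)
for n,(x0,x1,y0,y1) in dict(bur=(228,264,205,237),ret=(274,299,147,172),dap=(303,319,222,238),pla=(184,210,148,173),tray=(146,172,153,182)).items():
    d=cv2.absdiff(p,g)[y0:y1,x0:x1];sh,_=cv2.phaseCorrelate(np.float64(p[y0:y1,x0:x1]),np.float64(g[y0:y1,x0:x1]));print(n,d.mean().round(1),d.max(),np.round(sh,2))
E
```

```text
shift [584.   -9.2 111.6] rz -0.15 q [-11.3  -3.4  32.3 117.9   1.9  64.8  16.1]
shift [294.1  39.9  -1.3] rz -0.07 q [-11.3  -3.4  32.3 117.9   1.9  64.8  16.1]
bur 4.1 10 [-0.17  0.23]
ret 4.1 10 [0.55 0.59]
dap 4.5 9 [ 0.14 -0.24]
pla 4.2 9 [0.49 0.76]
tray 4.2 14 [0.5  0.04]
```

The bystanders are unchanged. Back to b.

>>> {"name": "drive_tool", "arguments": {
  "moves": [
    {"x": 25, "y": 8, "z": 0, "rx": 0, "ry": 0, "rz": 0, "fingers": 0.4},
    {"x": 75, "y": 20, "z": 0, "rx": 0, "ry": 0, "rz": 0, "fingers": 0.4},
    {"x": 125, "y": 30, "z": 0, "rx": 0, "ry": 0, "rz": 0, "fingers": 0.4},
    {"x": 175, "y": 37, "z": 0, "rx": 0, "ry": 0, "rz": 0, "fingers": 0.4},
    {"x": 225, "y": 40, "z": 0, "rx": 0, "ry": 0, "rz": 0, "fingers": 0.4},
    {"x": 275, "y": 40, "z": 0, "rx": 0, "ry": 0, "rz": 0, "fingers": 0.4},
    {"x": 325, "y": 37, "z": 0, "rx": 0, "ry": 0, "rz": 0, "fingers": 0.4},
    {"x": 375, "y": 32, "z": 0, "rx": 0, "ry": 0, "rz": 0, "fingers": 0.4},
    {"x": 425, "y": 25, "z": 0, "rx": 0, "ry": 0, "rz": -0.05, "fingers": 0.4},
    {"x": 475, "y": 15, "z": 0, "rx": 0, "ry": 0, "rz": -0.1, "fingers": 0.4},
    {"x": 525, "y": 3, "z": 0, "rx": 0, "ry": 0, "rz": -0.15, "fingers": 0.4},
    {"x": 565, "y": -6, "z": 0, "rx": 0, "ry": 0, "rz": -0.15, "fingers": 0.4},
    {"x": 584, "y": -9, "z": 0, "rx": 0, "ry": 0, "rz": -0.15, "fingers": 0.4},
    {"x": 584, "y": -9, "z": 0, "rx": 0, "ry": 0, "rz": -0.15, "fingers": 0.4},
    {"x": 584, "y": -9, "z": 0, "rx": 0, "ry": 0, "rz": -0.15, "fingers": 0.4},
    {"x": 584, "y": -9, "z": 40, "rx": 0, "ry": 0, "rz": -0.15, "fingers": 0.4},
    {"x": 584, "y": -9, "z": 80, "rx": 0, "ry": 0, "rz": -0.15, "fingers": 0.4},
    {"x": 584, "y": -9, "z": 105, "rx": 0, "ry": 0, "rz": -0.15, "fingers": 0.4},
    {"x": 584, "y": -9, "z": 112, "rx": 0, "ry": 0, "rz": -0.15, "fingers": 0.4},
    {"x": 584, "y": -9, "z": 112, "rx": 0, "ry": 0, "rz": -0.15, "fingers": 0.4}
  ]
}}

```text
time_s: 26.48
tool_pos: [0.4416, 0.3916, 0.026]
tool_rot: [180.0, 0.0, 94.5]
force: [0.4, -0.0, 0.3]
grip_width: 0.0259
grasp_force: 0.0
```

>>> {"name": "drive_tool", "arguments": {
  "moves": [
    {"x": 0, "y": 0, "z": 0, "rx": 0, "ry": 0, "rz": 0, "fingers": 1},
    {"x": 0, "y": 0, "z": 0, "rx": 0, "ry": 0, "rz": 0, "fingers": 1},
    {"x": 0, "y": 0, "z": 0, "rx": 0, "ry": 0, "rz": 0, "fingers": 1},
    {"x": 0, "y": 0, "z": 0, "rx": 0, "ry": 0, "rz": 0, "fingers": 1},
    {"x": 0, "y": 0, "z": 0, "rx": 0, "ry": 0, "rz": 0, "fingers": 1}
  ],
  "force": 25
}}

```text
time_s: 27.1
tool_pos: [0.4412, 0.393, 0.0264]
tool_rot: [179.9, -0.0, 94.6]
force: [-0.0, -0.1, 5.0]
grip_width: 0.0057
grasp_force: 25.0
```

```bash
python3 - <<'E'
from h import *
print(sensors.get_obs()["tool_pos"])
for p in((.455,.34,90),(.49,.26,82),(.495,.2,70),(.487,.155,60),(.46,.112,57),(.457,0,57),(.435,-.0555,86)):to(p[0],p[1],.0265,p[2])
E
```

```text
[0.44124702 0.39295396 0.02638318]
shift [-53.9   9.5  -0.1] rz 0.08 q [-44.9  21.5   0.8 103.9  -0.3  54.5 -39.4]
shift [-136.4   38.    -0.2] rz 0.22 q [-44.9  21.5   0.8 103.9  -0.3  54.5 -39.4]
shift [-196.6   38.2   -0.2] rz 0.429 q [-44.9  21.5   0.8 103.9  -0.3  54.5 -39.4]
shift [-240.8   26.6   -0.3] rz 0.604 q [-44.9  21.5   0.8 103.9  -0.3  54.5 -39.4]
shift [-281.6   -3.8   -0.3] rz 0.656 q [-44.9  21.5   0.8 103.9  -0.3  54.5 -39.4]
shift [-393.   -15.7   -0.4] rz 0.656 q [-44.9  21.5   0.8 103.9  -0.3  54.5 -39.4]
shift [-446.5  -42.1   -0.5] rz 0.15 q [-44.9  21.5   0.8 103.9  -0.3  54.5 -39.4]
```

>>> {"name": "drive_tool", "arguments": {
  "moves": [
    {"x": -10, "y": 0, "z": 0, "rx": 0, "ry": 0, "rz": 0.02, "fingers": 1},
    {"x": -30, "y": -2, "z": 0, "rx": 0, "ry": 0, "rz": 0.06, "fingers": 1},
    {"x": -50, "y": -3, "z": 0, "rx": 0, "ry": 0, "rz": 0.08, "fingers": 1},
    {"x": -70, "y": -4, "z": 0, "rx": 0, "ry": 0, "rz": 0.1, "fingers": 1},
    {"x": -88, "y": -5, "z": 0, "rx": 0, "ry": 0, "rz": 0.1, "fingers": 1},
    {"x": -106, "y": 9, "z": 0, "rx": 0, "ry": 0, "rz": 0.15, "fingers": 1},
    {"x": -125, "y": 24, "z": 0, "rx": 0, "ry": 0, "rz": 0.2, "fingers": 1},
    {"x": -144, "y": 33, "z": 0, "rx": 0, "ry": 0, "rz": 0.25, "fingers": 1},
    {"x": -162, "y": 40, "z": 0, "rx": 0, "ry": 0, "rz": 0.31, "fingers": 1},
    {"x": -180, "y": 40, "z": 0, "rx": 0, "ry": 0, "rz": 0.37, "fingers": 1},
    {"x": -197, "y": 38, "z": 0, "rx": 0, "ry": 0, "rz": 0.43, "fingers": 1},
    {"x": -220, "y": 33, "z": 0, "rx": 0, "ry": 0, "rz": 0.53, "fingers": 1},
    {"x": -241, "y": 27, "z": 0, "rx": 0, "ry": 0, "rz": 0.61, "fingers": 1},
    {"x": -262, "y": 12, "z": 0, "rx": 0, "ry": 0, "rz": 0.65, "fingers": 1},
    {"x": -282, "y": -4, "z": 0, "rx": 0, "ry": 0, "rz": 0.656, "fingers": 1},
    {"x": -310, "y": -7, "z": 0, "rx": 0, "ry": 0, "rz": 0.656, "fingers": 1},
    {"x": -338, "y": -10, "z": 0, "rx": 0, "ry": 0, "rz": 0.656, "fingers": 1},
    {"x": -366, "y": -13, "z": 0, "rx": 0, "ry": 0, "rz": 0.656, "fingers": 1},
    {"x": -393, "y": -16, "z": 0, "rx": 0, "ry": 0, "rz": 0.656, "fingers": 1},
    {"x": -393, "y": -16, "z": 0, "rx": 0, "ry": 0, "rz": 0.656, "fingers": 1}
  ],
  "force": 25
}}

```text
time_s: 29.6
tool_pos: [0.4558, -0.0048, 0.0263]
tool_rot: [179.9, 0.1, 56.7]
force: [-0.8, -4.6, 10.0]
grip_width: 0.0061
grasp_force: 25.0
```

```bash
python3 - <<'E'
from h import *
for p in((.435,-.0555,86),):to(p[0],p[1],.0265,p[2])
E
```

```text
shift [-53.8  10.5  -0.1] rz -0.512 q [-21.9   7.2  20.  122.9  -3.   50.4 -33.4]
```

>>> {"name": "drive_tool", "arguments": {
  "moves": [
    {"x": -11, "y": 0, "z": 0, "rx": 0, "ry": 0, "rz": -0.08, "fingers": 1},
    {"x": -22, "y": 2, "z": 0, "rx": 0, "ry": 0, "rz": -0.18, "fingers": 1},
    {"x": -33, "y": 5, "z": 0, "rx": 0, "ry": 0, "rz": -0.28, "fingers": 1},
    {"x": -44, "y": 8, "z": 0, "rx": 0, "ry": 0, "rz": -0.38, "fingers": 1},
    {"x": -54, "y": 10, "z": 0, "rx": 0, "ry": 0, "rz": -0.48, "fingers": 1},
    {"x": -54, "y": 10, "z": 0, "rx": 0, "ry": 0, "rz": -0.512, "fingers": 1},
    {"x": -54, "y": 10, "z": 0, "rx": 0, "ry": 0, "rz": -0.512, "fingers": 1},
    {"x": -54, "y": 10, "z": 0, "rx": 0, "ry": 0, "rz": -0.512, "fingers": 1}
  ]
}}

```text
time_s: 30.6
tool_pos: [0.4349, -0.0524, 0.0263]
tool_rot: [180.0, -0.0, 86.2]
force: [-0.6, 0.8, 9.7]
grip_width: 0.0059
grasp_force: 25.0
```

```bash
python3 m.py; python3 - <<'E'
from h import *
o=sensors.get_obs();tp=o["tool_pos"];T=rot(o)
c=vision.read_camera("wrist");cv2.imwrite("pics/w6.png",c["image"][:,:,::-1]);g=cv2.cvtColor(c["image"],cv2.COLOR_RGB2GRAY).astype(int)
w=((g>95)&(g<130)).astype("uint8")*255;w[:,:420]=0;w[:90]=0;w[200:]=0
k=max(cv2.findContours(w,0,1)[0],key=cv2.contourArea)
for p in cv2.approxPolyDP(k,2,True)[:,0]:print(p,(T.T@(ray(c,*p,0)-tp))[:2].round(4))
b=cv2.inRange(cv2.cvtColor(c["image"][:,:,::-1].copy(),cv2.COLOR_BGR2HSV),(90,80,30),(115,255,200))
for u in range(275,430,25):
    v=np.nonzero(b[100:240,u])[0]
    if len(v):print(u,v[0]+100,(T.T@(ray(c,u,v[0]+99.5,.035)-tp))[:2].round(4))
E
```

```text
[ 0.43492581 -0.05235293  0.02628996] [ 1.79962843e+02 -2.65158482e-02  8.61536213e+01] 30.6
9943.5
[248 152] [ 0.0471 -0.0022] [ 0.0454 -0.0024]
[245 231] [ 0.0131 -0.0036] [ 0.0083 -0.0039]
[259 231] [0.0131 0.0024] [0.0083 0.0026]
[260 213] [0.0212 0.0027] [0.0171 0.003 ]
[273 211] [0.0221 0.0082] [0.0181 0.009 ]
[276 220] [0.0181 0.0095] [0.0137 0.0105]
[280 205] [0.0248 0.0111] [0.021  0.0122]
[378 205] [0.0247 0.0521] [0.021 0.057]
[412 231] [0.0131 0.0678] [0.0082 0.0741]
[453 229] [0.014  0.0851] [0.0092 0.093 ]
[458 191] [0.0308 0.0847] [0.0276 0.0926]
[420 170] [0.0397 0.0679] [0.0373 0.0742]
[260 166] [0.0414 0.0026] [0.0391 0.0029]
[256 152] [0.0471 0.001 ] [0.0454 0.0011]
[487 143] [0.0448 0.1294]
[486 155] [0.0381 0.13  ]
[511 160] [0.0353 0.1445]
[511 143] [0.0448 0.1427]
275 166 [0.0387 0.0098]
300 166 [0.0387 0.0211]
325 166 [0.0387 0.0324]
350 166 [0.0387 0.0438]
375 166 [0.0387 0.0551]
400 166 [0.0387 0.0664]
425 172 [0.0359 0.0781]
```

>>> {"name": "drive_tool", "arguments": {
  "moves": [
    {"x": -3, "y": 6, "z": 0, "rx": 0, "ry": 0, "rz": 0, "fingers": 1},
    {"x": -4.5, "y": 16, "z": 0, "rx": 0, "ry": 0, "rz": 0, "fingers": 1},
    {"x": -4.5, "y": 26, "z": 0, "rx": 0, "ry": 0, "rz": 0, "fingers": 1},
    {"x": -4.5, "y": 32, "z": 0, "rx": 0, "ry": 0, "rz": 0, "fingers": 1},
    {"x": -4.5, "y": 36, "z": 0, "rx": 0, "ry": 0, "rz": 0, "fingers": 1},
    {"x": -4.5, "y": 40, "z": 0, "rx": 0, "ry": 0, "rz": 0, "fingers": 1},
    {"x": -4.5, "y": 44, "z": 0, "rx": 0, "ry": 0, "rz": 0, "fingers": 1},
    {"x": -4.5, "y": 48, "z": 0, "rx": 0, "ry": 0, "rz": 0, "fingers": 1}
  ]
}}

```text
time_s: 31.7
tool_pos: [0.471, -0.0594, 0.0251]
tool_rot: [-178.6, -0.1, 86.1]
force: [-31.7, 2.8, 36.4]
grip_width: 0.0059
grasp_force: 25.1
```

It stopped ~3 mm in with −32 N. Before going on I'll look at the jam in one composite picture: wrist view plus side crop.

```bash
python3 - <<'E'
from h import *
c=vision.read_camera("wrist");s=vision.read_camera("side");t=vision.read_camera("top")
cv2.imwrite("pics/w7.png",c["image"][:,:,::-1]);cv2.imwrite("pics/s7.png",s["image"][:,:,::-1])
A=cv2.resize(c["image"][90:310,230:512],(400,312))
B=cv2.resize(s["image"][190:270,270:373],(400,312),interpolation=cv2.INTER_CUBIC)
C=cv2.resize(cv2.imread("pics/w6.png")[90:310,230:512,::-1],(400,288))
s0=cv2.imread("pics/side0.png")[:,:,::-1];D=cv2.resize(s0[200:260,290:373],(400,288),interpolation=cv2.INTER_CUBIC)
cv2.imwrite("pics/p7.png",np.vstack([np.hstack([A,B]),np.hstack([C,D])])[:,:,::-1])
E
```

```text
(no output)
```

View pics/p7.png

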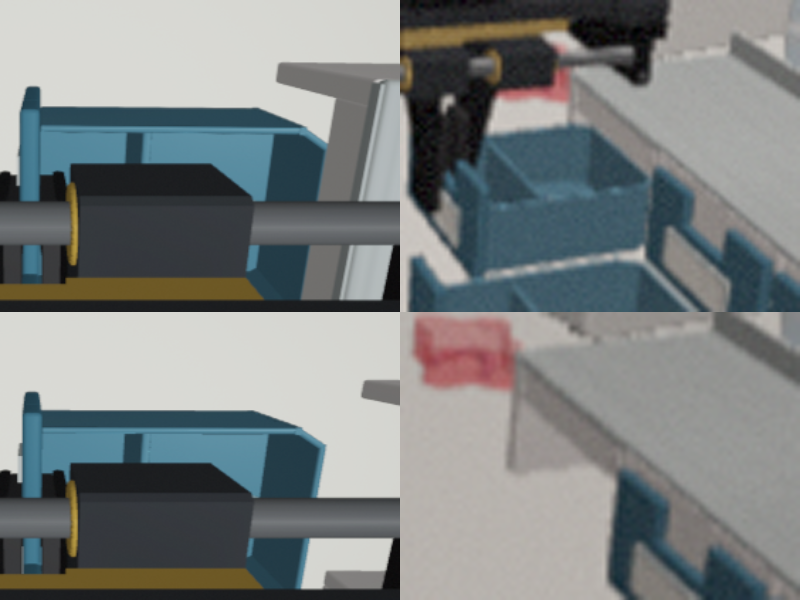

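The composite shows b's nose right at the lintel, with the lintel face clearly visible in the wrist view (crop x 330–375). I'll measure the lintel's lower edge and the drawer's lateral offset in the mouth plane.

```bash
python3 - <<'E'
from h import *
o=sensors.get_obs();tp=o["tool_pos"];T=rot(o)
im=cv2.imread("pics/w7.png");c=vision.read_camera("wrist")
g=cv2.cvtColor(im,cv2.COLOR_BGR2GRAY).astype(int)
yaw=np.radians(-3.95);f=np.array([np.cos(yaw),np.sin(yaw),0]);l=np.array([-f[1],f[0],0]);b=np.array([.5633,-.0655,0])
O=-c["R"].T@c["t"]
def pl(u,v,off=0):
    d=c["R"].T@np.array([(u-c["cx"])/c["fx"],(v-c["cy"])/c["fy"],1.]);w=O+d*(((b-O)@f+off)/(d@f));return ((w-b)@l).round(4),w[2].round(4)
for v in(165,175,185,200,210,220):
    r=g[v];e=[u for u in range(430,511) if abs(r[u+1]-r[u-1])>18];print(v,[(u,)+pl(u,v) for u in e])
for u in(428,436,444,455):
    r=g[:,u];e=[v for v in range(100,225) if abs(r[v+1]-r[v-1])>18];print("col",u,[(v,)+pl(u,v) for v in e])
print(tp,(tp-b)@f,(tp-b)@l)
E
```

```text
165 [(464, np.float64(0.0397), np.float64(0.0362)), (465, np.float64(0.0398), np.float64(0.0369)), (466, np.float64(0.0399), np.float64(0.0376)), (488, np.float64(0.0424), np.float64(0.0509)), (489, np.float64(0.0425), np.float64(0.0515)), (494, np.float64(0.043), np.float64(0.0542)), (495, np.float64(0.0431), np.float64(0.0547)), (496, np.float64(0.0432), np.float64(0.0552)), (498, np.float64(0.0433), np.float64(0.0562)), (500, np.float64(0.0435), np.float64(0.0572)), (501, np.float64(0.0436), np.float64(0.0577))]
175 [(432, np.float64(0.0299), np.float64(0.0114)), (433, np.float64(0.0301), np.float64(0.0124)), (434, np.float64(0.0303), np.float64(0.0133)), (435, np.float64(0.0305), np.float64(0.0143)), (436, np.float64(0.0307), np.float64(0.0152)), (437, np.float64(0.0309), np.float64(0.0161)), (462, np.float64(0.0352), np.float64(0.0359)), (463, np.float64(0.0353), np.float64(0.0366)), (464, np.float64(0.0354), np.float64(0.0373)), (492, np.float64(0.039), np.float64(0.0541)), (493, np.float64(0.0392), np.float64(0.0546)), (494, np.float64(0.0393), np.float64(0.0551)), (496, np.fl
[... 4095 characters left out ...]
, (186, np.float64(0.027), np.float64(0.0235))]
col 455 [(133, np.float64(0.0527), np.float64(0.0261)), (134, np.float64(0.0523), np.float64(0.0262)), (135, np.float64(0.0519), np.float64(0.0263)), (155, np.float64(0.043), np.float64(0.0286)), (156, np.float64(0.0425), np.float64(0.0287)), (186, np.float64(0.0292), np.float64(0.0321)), (187, np.float64(0.0288), np.float64(0.0323)), (188, np.float64(0.0283), np.float64(0.0324)), (191, np.float64(0.027), np.float64(0.0327)), (192, np.float64(0.0265), np.float64(0.0328)), (193, np.float64(0.0261), np.float64(0.0329)), (194, np.float64(0.0256), np.float64(0.0331))]
[ 0.47099558 -0.05939599  0.02494478] -0.09250563814812712 -0.0002689644386769073
```

The lintel's lower edge is at ~37 mm and the wall is ~8.5 mm thick, so the opening is 82 × 38 and b is right. The stop must be misalignment, so I'll check the forces and b's lateral position and yaw in the bay frame.

```bash
python3 - <<'E'
from h import *
o=sensors.get_obs();tp=o["tool_pos"];print(o["force"],o["wrist_torque"],o["tool_rot"])
c=vision.read_camera("wrist");im=c["image"][:,:,::-1].copy()
b=cv2.inRange(cv2.cvtColor(im,cv2.COLOR_BGR2HSV),(90,60,20),(118,255,255))
yaw=np.radians(-3.95);f=np.array([np.cos(yaw),np.sin(yaw),0]);l=np.array([-f[1],f[0],0]);B=np.array([.5633,-.0655,0])
for u in range(265,460,15):
    v=np.nonzero(b[100:240,u])[0]
    if len(v):
        w=ray(c,u,v[0]+99.5,.035);print(u,v[0]+100,((w-B)@f).round(4),((w-B)@l).round(4))
# left wall base of housing, direction from w6-like edges
s=cv2.imread("pics/s7.png");cs=vision.read_camera("side")
P=lambda x,y,z:proj(cs,B+f*x+l*y+np.array([0,0,z])).round(1)
print("side: right nose rim exp",P(0,-.036,.035),P(.004,-.036,.035),"lintel@",P(0,-.041,.038),"nose left",P(0,.04,.035))
h=cv2.cvtColor(s,cv2.COLOR_BGR2HSV);m=cv2.inRange(h,(90,60,20),(118,255,255))
for v in range(226,246,2):print(v,np.nonzero(m[v,290:350])[0][[0,-1]]+290, ''.join('#' if q else '.' for q in m[v,290:350]))
E
```

```text
[-27.24448128   2.5860865   36.13446777] [5.02788060e-01 6.19099804e+00 1.89292400e-04] [-1.78595013e+02 -1.00755608e-01  8.61279670e+01]
265 166 -0.0871 0.0388
280 166 -0.0804 0.0388
295 166 -0.0737 0.0388
310 166 -0.067 0.0389
325 166 -0.0603 0.0389
340 166 -0.0536 0.039
355 166 -0.047 0.039
370 166 -0.0404 0.039
385 167 -0.0337 0.0386
400 167 -0.0271 0.0386
415 168 -0.0205 0.0382
430 174 -0.0136 0.0356
445 180 -0.0066 0.0329
side: right nose rim exp [333.5 235.3] [335.4 235. ] lintel@ [335. 235.] nose left [315.1 219.1]
226 [290 323] ##################################..........................
228 [290 325] ####################################........................
230 [290 327] ######################################......................
232 [290 329] ########################################....................
234 [290 338] ###########################################...###...........
236 [290 341] ####################################################........
238 [290 343] ############################################.#########......
240 [290 345] ############################################.###########....
242 [290 344] ############################################.##########.....
244 [290 344] #######################################################.....
```

b is straight and within 1 mm laterally, so the firm grip pressing down (36 N) is the suspect. I'll back off, loosen the grip to 4 N so the drawer can self-align, shift 1 mm left and try again.

>>> {"name": "drive_tool", "arguments": {
  "moves": [
    {"x": 0, "y": -8, "z": 0, "rx": 0, "ry": 0, "rz": 0, "fingers": 1},
    {"x": 0, "y": -16, "z": 0, "rx": 0, "ry": 0, "rz": 0, "fingers": 1},
    {"x": 1, "y": -24, "z": 0, "rx": 0, "ry": 0, "rz": 0, "fingers": 1},
    {"x": 1, "y": -24, "z": 0, "rx": 0, "ry": 0, "rz": 0, "fingers": 1}
  ],
  "force": 25
}}

```text
time_s: 32.5
tool_pos: [0.4571, -0.0565, 0.025]
tool_rot: [-179.8, 0.0, 86.3]
force: [-2.1, -0.3, -0.1]
grip_width: 0.0059
grasp_force: 25.0
```

>>> {"name": "drive_tool", "arguments": {
  "moves": [
    {"x": 0, "y": 0, "z": 0, "rx": 0, "ry": 0, "rz": 0, "fingers": 0.8},
    {"x": 0, "y": 0, "z": 0, "rx": 0, "ry": 0, "rz": 0, "fingers": 0.8},
    {"x": 0, "y": 0, "z": -1, "rx": 0, "ry": 0, "rz": 0, "fingers": 1},
    {"x": 0, "y": 0, "z": -1, "rx": 0, "ry": 0, "rz": 0, "fingers": 1},
    {"x": 0, "y": 0, "z": -1, "rx": 0, "ry": 0, "rz": 0, "fingers": 1},
    {"x": 0, "y": 6, "z": -1, "rx": 0, "ry": 0, "rz": 0, "fingers": 1},
    {"x": 0, "y": 12, "z": -1, "rx": 0, "ry": 0, "rz": 0, "fingers": 1},
    {"x": 0, "y": 16, "z": -1, "rx": 0, "ry": 0, "rz": 0, "fingers": 1},
    {"x": 0, "y": 20, "z": -1, "rx": 0, "ry": 0, "rz": 0, "fingers": 1}
  ],
  "force": 4
}}

```text
time_s: 33.62
tool_pos: [0.4788, -0.0571, 0.0263]
tool_rot: [-179.9, -0.0, 86.4]
force: [-2.0, 1.5, -1.3]
grip_width: 0.0062
grasp_force: 4.0
```

It goes in freely now. On with the push.

>>> {"name": "drive_tool", "arguments": {
  "moves": [
    {"x": 0, "y": 6, "z": 0, "rx": 0, "ry": 0, "rz": 0, "fingers": 1},
    {"x": 0, "y": 12, "z": 0, "rx": 0, "ry": 0, "rz": 0, "fingers": 1},
    {"x": 0, "y": 18, "z": 0, "rx": 0, "ry": 0, "rz": 0, "fingers": 1},
    {"x": 0, "y": 24, "z": 0, "rx": 0, "ry": 0, "rz": 0, "fingers": 1}
  ]
}}

```text
time_s: 34.12
tool_pos: [0.5032, -0.0588, 0.0265]
tool_rot: [-180.0, -0.0, 86.3]
force: [-2.3, 2.3, -1.5]
grip_width: 0.006
grasp_force: 4.0
```

>>> {"name": "drive_tool", "arguments": {
  "moves": [
    {"x": 0, "y": 7, "z": 0, "rx": 0, "ry": 0, "rz": 0, "fingers": 1},
    {"x": 0, "y": 14, "z": 0, "rx": 0, "ry": 0, "rz": 0, "fingers": 1},
    {"x": 0, "y": 21, "z": 0, "rx": 0, "ry": 0, "rz": 0, "fingers": 1},
    {"x": 0, "y": 21, "z": 0, "rx": 0, "ry": 0, "rz": 0, "fingers": 1},
    {"x": 0, "y": 21, "z": 0, "rx": 0, "ry": 0, "rz": 0, "fingers": 0.55},
    {"x": 0, "y": 21, "z": 0, "rx": 0, "ry": 0, "rz": 0, "fingers": 0.55},
    {"x": 0, "y": 21, "z": 0, "rx": 0, "ry": 0, "rz": 0, "fingers": 0.55},
    {"x": 0, "y": 21, "z": -20, "rx": 0, "ry": 0, "rz": 0, "fingers": 0.55},
    {"x": 0, "y": 21, "z": -55, "rx": 0, "ry": 0, "rz": 0, "fingers": 0.55},
    {"x": 0, "y": 0, "z": -55, "rx": 0, "ry": 0, "rz": 0, "fingers": 0.8},
    {"x": 0, "y": -24, "z": -55, "rx": 0, "ry": 0, "rz": 0, "fingers": 1},
    {"x": 0, "y": -24, "z": -55, "rx": 0, "ry": 0, "rz": 0, "fingers": 1},
    {"x": 0, "y": -24, "z": -30, "rx": 0, "ry": 0, "rz": 0, "fingers": 1},
    {"x": 0, "y": -24, "z": 0, "rx": 0, "ry": 0, "rz": 0, "fingers": 1},
    {"x": 0, "y": -24, "z": 3, "rx": 0, "ry": 0, "rz": 0, "fingers": 1},
    {"x": 0, "y": -24, "z": 3, "rx": 0, "ry": 0, "rz": 0, "fingers": 1}
  ],
  "force": 10
}}

```text
time_s: 36.12
tool_pos: [0.4798, -0.0578, 0.0241]
tool_rot: [180.0, 0.0, 86.3]
force: [-0.5, 0.4, 0.0]
grip_width: 0.0005
grasp_force: 0.0
```

>>> {"name": "drive_tool", "arguments": {
  "moves": [
    {"x": 1, "y": 12, "z": 0, "rx": 0, "ry": 0, "rz": 0, "fingers": 1},
    {"x": 1, "y": 22, "z": 0, "rx": 0, "ry": 0, "rz": 0, "fingers": 1},
    {"x": 1, "y": 28, "z": 0, "rx": 0, "ry": 0, "rz": 0, "fingers": 1},
    {"x": 1, "y": 34, "z": 0, "rx": 0, "ry": 0, "rz": 0, "fingers": 1},
    {"x": 1, "y": 40, "z": 0, "rx": 0, "ry": 0, "rz": 0, "fingers": 1},
    {"x": 1, "y": 46, "z": 0, "rx": 0, "ry": 0, "rz": 0, "fingers": 1},
    {"x": 1, "y": 52, "z": 0, "rx": 0, "ry": 0, "rz": 0, "fingers": 1},
    {"x": 1, "y": 56, "z": 0, "rx": 0, "ry": 0, "rz": 0, "fingers": 1},
    {"x": 1, "y": 60, "z": 0, "rx": 0, "ry": 0, "rz": 0, "fingers": 1}
  ]
}}

```text
time_s: 37.25
tool_pos: [0.539, -0.0604, 0.0234]
tool_rot: [-180.0, -0.0, 86.3]
force: [-0.9, -0.7, -0.9]
grip_width: 0.0008
grasp_force: 0.6
```

>>> {"name": "drive_tool", "arguments": {
  "moves": [
    {"x": 0, "y": 3, "z": 0, "rx": 0, "ry": 0, "rz": 0, "fingers": 1},
    {"x": 0, "y": 6, "z": 0, "rx": 0, "ry": 0, "rz": 0, "fingers": 1},
    {"x": 0, "y": 9, "z": 0, "rx": 0, "ry": 0, "rz": 0, "fingers": 1},
    {"x": 0, "y": 9, "z": 0, "rx": 0, "ry": 0, "rz": 0, "fingers": 1}
  ]
}}

```text
time_s: 37.75
tool_pos: [0.5483, -0.0609, 0.0236]
tool_rot: [180.0, -0.0, 86.3]
force: [-0.7, -0.2, -0.8]
grip_width: 0.0007
grasp_force: 0.3
```

>>> {"name": "drive_tool", "arguments": {
  "moves": [
    {"x": 0, "y": 3, "z": 0, "rx": 0, "ry": 0, "rz": 0, "fingers": 1},
    {"x": 0, "y": 6, "z": 0, "rx": 0, "ry": 0, "rz": 0, "fingers": 1},
    {"x": 0, "y": 9, "z": 0, "rx": 0, "ry": 0, "rz": 0, "fingers": 1},
    {"x": 0, "y": 9, "z": 0, "rx": 0, "ry": 0, "rz": 0, "fingers": 1}
  ]
}}

```text
time_s: 38.25
tool_pos: [0.5485, -0.0608, 0.0223]
tool_rot: [-179.0, -0.1, 86.3]
force: [-21.6, 2.6, 14.8]
grip_width: 0.0001
grasp_force: 11.1
```

```bash
python3 - <<'E'
from h import *
c=vision.read_camera("top");im=c["image"][:,:,::-1];cv2.imwrite("pics/t8.png",im)
m=cv2.inRange(cv2.cvtColor(im,cv2.COLOR_BGR2HSV),(95,90,30),(115,255,150))
for v in range(166,186):print(v,''.join('#' if q else '.' for q in m[v,318:432]))
yaw=np.radians(-3.95);f=np.array([np.cos(yaw),np.sin(yaw),0]);l=np.array([-f[1],f[0],0]);B=np.array([.5633,-.0655,0])
for y in(.045,-.045,-.14):print(proj(c,B+l*y-f*.006+np.array([0,0,.05])),proj(c,B+l*y+np.array([0,0,.058])))
E
```

```text
166 ..................................................................................................................
167 ..................................................................................................................
168 ..................................................................................................................
169 ..................................................................................................................
170 ..................................................................................................................
171 ..................................................................................................................
172 ......###.........................................................................................................
173 .........#........................................................................................................
174 ..................................................................................................................
175 .........................
[... 747 characters left out ...]
........................................................
182 ..................................................................................................................
183 ..................................................................................................................
184 ..................................................................................................................
185 ..................................................................................................................
[323.45488024 171.76889094] [323.96609535 169.3398388 ]
[354.6144244  173.90098261] [355.31279018 171.48251424]
[387.565717   176.15567467] [388.46236105 173.74842366]
```

Hard stop at full depth (−22 N). I'll retreat and check how flush it is.

>>> {"name": "drive_tool", "arguments": {
  "moves": [
    {"x": 0, "y": -10, "z": 0, "rx": 0, "ry": 0, "rz": 0, "fingers": 1},
    {"x": 0, "y": -25, "z": 0, "rx": 0, "ry": 0, "rz": 0, "fingers": 1},
    {"x": 0, "y": -45, "z": -20, "rx": 0, "ry": 0, "rz": 0, "fingers": 1},
    {"x": 0, "y": -60, "z": -60, "rx": 0, "ry": 0, "rz": 0, "fingers": 1},
    {"x": 80, "y": -60, "z": -120, "rx": 0, "ry": 0, "rz": 0, "fingers": 1},
    {"x": 80, "y": -60, "z": -160, "rx": 0, "ry": 0, "rz": 0, "fingers": 1},
    {"x": 120, "y": -60, "z": -180, "rx": 0, "ry": 0, "rz": 0, "fingers": 1},
    {"x": 160, "y": -60, "z": -200, "rx": 0, "ry": 0, "rz": 0, "fingers": 1},
    {"x": 200, "y": -60, "z": -200, "rx": 0, "ry": 0, "rz": 0, "fingers": 1},
    {"x": 240, "y": -60, "z": -200, "rx": 0, "ry": 0, "rz": 0, "fingers": 1},
    {"x": 240, "y": -60, "z": -200, "rx": 0, "ry": 0, "rz": 0, "fingers": 1}
  ]
}}

```text
time_s: 39.67
tool_pos: [0.5115, 0.1859, 0.2236]
tool_rot: [180.0, -0.1, 86.7]
force: [0.3, -0.5, -0.4]
grip_width: 0.0006
grasp_force: 0.0
```

```bash
python3 - <<'E'
from h import *
c=vision.read_camera("top");im=c["image"][:,:,::-1];cv2.imwrite("pics/t9.png",im)
hsv=cv2.cvtColor(im,cv2.COLOR_BGR2HSV)
m=cv2.inRange(hsv,(92,70,20),(118,255,150))
for v in range(166,184):print(v,''.join('#' if q else '.' for q in m[v,318:432]))
p=cv2.cvtColor(cv2.imread("pics/top0.png"),cv2.COLOR_BGR2GRAY);g=cv2.cvtColor(im,cv2.COLOR_BGR2GRAY)
for n,(x0,x1,y0,y1) in dict(bur=(228,264,205,237),ret=(274,299,147,172),dap=(303,319,222,238),pla=(184,210,148,173),tray=(146,172,153,182)).items():
    d=cv2.absdiff(p,g)[y0:y1,x0:x1];print(n,d.mean().round(1),d.max())
m=cv2.inRange(hsv,(95,100,30),(115,255,140))
for k in cv2.findContours(m,0,1)[0]:
    if cv2.contourArea(k)>60:r=cv2.minAreaRect(k);print(np.round(r[0]),np.round(r[1]),ray(c,*r[0],.03))
s=vision.read_camera("side");cv2.imwrite("pics/s9.png",s["image"][:,:,::-1])
yaw=np.radians(-3.95);f=np.array([np.cos(yaw),np.sin(yaw),0]);l=np.array([-f[1],f[0],0]);B=np.array([.5633,-.0635,0])
hs=cv2.cvtColor(s["image"],cv2.COLOR_RGB2HSV);m=cv2.inRange(hs,(90,60,20),(118,255,255))
for y in(.046,-.046,-.052):
  print([proj(s,B+l*y-f*x+np.array([0,0,z])).round(1).tolist() for x,z in((.006,.05),(.006,0),(.007,.05))])
for v in range(208,262,2):print(v,''.join('#' if q else '.' for q in m[v,295:400]))
E
```

```text
166 ..................................................................................................................
167 ..................................................................................................................
168 ..................................................................................................................
169 ..................................................................................................................
170 ..................................................................................................................
171 ......###..##.....................................................................................................
172 ......###############.............................................................................................
173 ......#.############################..............................................................................
174 .......................##..######################.................................................................
175 .........................
[... 3640 characters left out ...]
........................................
250 .................................##########.....#####......####..........................................
252 ...................................########.......#####....######........................................
254 ......................................####..........######.#########.....................................
256 .......................................###............################...................................
258 .....................#################...##..............##############..................................
260 .......#################################...##..............###############...............................
```

The front lines up with the fixed fronts. The arm hides part of the view, so I'll move it clear and check the bystanders and the drawer seam.

>>> {"name": "drive_tool", "arguments": {
  "moves": [
    {"x": 40, "y": 0, "z": 0, "rx": 0, "ry": 0, "rz": 0, "fingers": 1},
    {"x": 90, "y": -15, "z": 0, "rx": 0, "ry": 0, "rz": 0, "fingers": 1},
    {"x": 140, "y": -40, "z": 0, "rx": 0, "ry": 0, "rz": -0.1, "fingers": 1},
    {"x": 190, "y": -70, "z": 0, "rx": 0, "ry": 0, "rz": -0.2, "fingers": 1},
    {"x": 240, "y": -100, "z": 0, "rx": 0, "ry": 0, "rz": -0.3, "fingers": 1},
    {"x": 290, "y": -130, "z": 0, "rx": 0, "ry": 0, "rz": -0.4, "fingers": 1},
    {"x": 340, "y": -160, "z": 0, "rx": 0, "ry": 0, "rz": -0.5, "fingers": 1},
    {"x": 370, "y": -190, "z": 0, "rx": 0, "ry": 0, "rz": -0.6, "fingers": 1},
    {"x": 390, "y": -215, "z": 0, "rx": 0, "ry": 0, "rz": -0.7, "fingers": 1},
    {"x": 390, "y": -215, "z": 0, "rx": 0, "ry": 0, "rz": -0.7, "fingers": 1}
  ]
}}

```text
time_s: 41.02
tool_pos: [0.3206, 0.5858, 0.2235]
tool_rot: [-180.0, -0.1, 126.6]
force: [0.0, -0.5, 0.3]
grip_width: 0.0006
grasp_force: 0.0
```

```bash
python3 - <<'E'
from h import *
c=vision.read_camera("top");im=c["image"][:,:,::-1]
p=cv2.cvtColor(cv2.imread("pics/top0.png"),cv2.COLOR_BGR2GRAY);g=cv2.cvtColor(im,cv2.COLOR_BGR2GRAY)
for n,(x0,x1,y0,y1) in dict(bur=(228,264,205,237),ret=(274,299,147,172),dap=(303,319,222,238),pla=(184,210,148,173),tray=(146,172,153,182)).items():
    d=cv2.absdiff(p,g)[y0:y1,x0:x1];print(n,d.mean().round(1),d.max())
m=cv2.inRange(cv2.cvtColor(im,cv2.COLOR_BGR2HSV),(92,70,20),(118,255,150))
# lower front edge line: bay vs fixed fronts
yaw=np.radians(-3.95);f=np.array([np.cos(yaw),np.sin(yaw),0]);l=np.array([-f[1],f[0],0]);B=np.array([.5633,-.0635,0])
gg=g.astype(int)
for u in range(326,424,8):
    v=np.nonzero(m[160:190,u])[0]
    if len(v):w=ray(c,u,v.mean()+160,.04);print(u,v+160,((w-B)@f*1000).round(1),((w-B)@l*1000).round(0))
print(sensors.get_obs()["tool_pos"],sensors.get_obs()["time_s"])
E
```

```text
bur 1.7 7
ret 1.6 7
dap 1.7 6
pla 1.5 6
tray 1.7 33
326 [171 172 173] -4.6 34.0
334 [172 173] -4.5 11.0
342 [173 174] -5.8 -12.0
350 [173 174 175] -5.7 -36.0
358 [174 175] -5.6 -59.0
366 [174 175] -4.0 -82.0
374 [175 176] -5.3 -105.0
382 [175 176 177] -5.1 -129.0
390 [177 178] -7.9 -152.0
398 [177 178] -6.3 -175.0
414 [178 179] -6.0 -222.0
[0.32305829 0.58428793 0.22354874] 41.075
```

```bash
python3 -c "
from cell import workorder
print(workorder.sign_off())"
```

```text
the job is handed in; nothing more can be done
None
```

Drawer_b is the one that fits: I pushed it in until it stopped, and its front lines up with the rack's fixed fronts in the top view. Drawer_a jammed at the mouth; I never tried drawer_c, because the measured opening (about 82 × 38 mm) matches only b. Both stand flat on the worktop, the other things have not moved, and the job was handed in at about 41 s.

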